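# Find the pepper mill with the dragging head

## Task

One of the three identical pepper mills in the caddy has a head that drags on its bearing. With the mills left standing in the caddy, gently push the crank of each of the three round by about 60 degrees, leave it there, and feel how hard it goes; then lift out the one that drags and stand it upright near the middle of the trivet, without dropping it. Leave the two good mills standing in the caddy, don't force anything, and don't disturb the things round about.

Things in the scene. Friction and masses are not known exactly. Their poses are not given: they have to be found in the camera images.
- mill_a_grip (a point): centre of the round head of one of three pepper mills that look alike (one has a dragging head; it cannot be seen). Head 50 mm across, from 109 to 139 mm above the mill's underside; this point is on the axis, 124 mm above the underside. To lift the mill, take the head from above, fingers either side of the crank's bar. Axes as the mill's.
- mill_a_knob (a point): centre of the upright knob of this mill's crank, 15 mm thick and 24 mm high, 60 mm from the mill's axis, 161 mm above the mill's underside (top 173 mm). A steel bar 10 mm wide, 145 to 149 mm up, joins it to the head's axis. Push the knob sideways round the axis to turn the head.
- mill_a_head (a joint): turn of this mill's head and crank against its body, rad, positive anticlockwise from above, no end stops; starts within 0.25 of 0, and at 0 the crank points to the mill's -x. It stays where it is left and does not coast. Pushed at the knob, a good head takes about 0.3 N, a dragging one about 4.3 N.
- mill_a: the mill of mill_a_grip: wood, body 58 mm across on a square foot 60 x 60 x 12 mm; origin at the centre of its underside, z up, x and y square to the foot's sides. Good mills weigh 300 g, the dragging one 315 g.
- mill_b_grip (a point): centre of the round head of one of three pepper mills that look alike (one has a dragging head; it cannot be seen). Head 50 mm across, from 109 to 139 mm above the mill's underside; this point is on the axis, 124 mm above the underside. To lift the mill, take the head from above, fingers either side of the crank's bar. Axes as the mill's.
- mill_b_knob (a point): centre of the upright knob of this mill's crank, 15 mm thick and 24 mm high, 60 mm from the mill's axis, 161 mm above the mill's underside (top 173 mm). A steel bar 10 mm wide, 145 to 149 mm up, joins it to the head's axis. Push the knob sideways round the axis to turn the head.
- mill_b_head (a joint): turn of this mill's head and crank against its body, rad, positive anticlockwise from above, no end stops; starts within 0.25 of 0, and at 0 the crank points to the mill's -x. It stays where it is left and does not coast. Pushed at the knob, a good head takes about 0.3 N, a dragging one about 4.3 N.
- mill_b: the mill of mill_b_grip: wood, body 58 mm across on a square foot 60 x 60 x 12 mm; origin at the centre of its underside, z up, x and y square to the foot's sides. Good mills weigh 300 g, the dragging one 315 g.
- mill_c_grip (a point): centre of the round head of one of three pepper mills that look alike (one has a dragging head; it cannot be seen). Head 50 mm across, from 109 to 139 mm above the mill's underside; this point is on the axis, 124 mm above the underside. To lift the mill, take the head from above, fingers either side of the crank's bar. Axes as the mill's.
- mill_c_knob (a point): centre of the upright knob of this mill's crank, 15 mm thick and 24 mm high, 60 mm from the mill's axis, 161 mm above the mill's underside (top 173 mm). A steel bar 10 mm wide, 145 to 149 mm up, joins it to the head's axis. Push the knob sideways round the axis to turn the head.
- mill_c_head (a joint): turn of this mill's head and crank against its body, rad, positive anticlockwise from above, no end stops; starts within 0.25 of 0, and at 0 the crank points to the mill's -x. It stays where it is left and does not coast. Pushed at the knob, a good head takes about 0.3 N, a dragging one about 4.3 N.
- mill_c: the mill of mill_c_grip: wood, body 58 mm across on a square foot 60 x 60 x 12 mm; origin at the centre of its underside, z up, x and y square to the foot's sides. Good mills weigh 300 g, the dragging one 315 g.
- caddy: fixed light-wood caddy, 79 x 319 x 80 mm; origin under its centre, y along the row, x pointing away from the robot's side, z up. Three square sockets at y = -120, 0, +120 mm, 62.5 mm wide, floor 6 mm above the worktop, walls 80 mm high; each holds a mill square to it with 1.2 mm play all round (it leans a little when pushed), so that it cannot turn. Lift a mill straight up by over 75 mm. Any mill may stand in any socket.
- trivet_top (a point): centre of the upper face of the black openwork round trivet, fixed, 238 mm across, 20 mm high; the point lies 20 mm above the worktop. A mill stands firmly on it near the centre.
- trivet: the trivet as a whole; origin at the centre of its underside on the worktop (see trivet_top)
- mug: white mug, loose bystander, 95 mm tall; origin at the centre of its underside
- spice_orange: spice jar with a tall orange cap, 40 mm across, 84 mm tall, loose bystander; origin at the centre of its underside
- spice_green: slim spice jar with a green cap, 38 mm across, 81 mm tall, loose bystander; origin at the centre of its underside
- spice_purple: squat spice jar with a purple cap, 43 mm across, 67 mm tall, loose bystander; origin at the centre of its underside
- teaspoon: steel teaspoon, 138 mm long, lying flat, loose bystander; origin at the centre of its underside
- beaker: clear tall beaker, 85 mm across, 174 mm tall, loose bystander; origin at the centre of its underside
There are look-alikes about, which are no part of the job. What is shaped like the mill_b but yellow is not meant.

How it is judged:
By the outcome, as a careful person would: the job done as asked, in the order asked, and still so for the second after the job is handed in, with the robot touching nothing.
It also fails if it takes over 72 s, if anything falls off the work surface, if the arm or the gripper's body presses on something with over 40 N, if the wrist force passes 120 N, or if a joint passes its speed limit or range.

## Robot

A 6-joint arm with a two-finger parallel gripper is mounted at the origin on a cart in front of the work surface, level with it; the furniture and walls round the work are solid. World frame = base frame: x ahead of the robot, y to its left, z up, the work surface at z = 0. Lengths are in m, angles in degrees, forces in N, time in s.
With the tool pointing down it reaches from about 0.3 to 0.75 m from the base axis. Payload 8.5 kg.
Tool frame: the origin (TCP) lies on the centre line of the jaws, within the pads' length; the fingertips stand 17 mm ahead of it and the grasp point (between the pads) lies 2 mm behind it (env.tip_extent is the distance from the TCP to the fingertips, in m); z points along the fingers, y is the direction in which the jaws open and shut (so a half turn about z gives the same grasp; the last joint's range is limited). The gripper opens to 85 mm and grips with 20 to 120 N. Pads are 22 mm wide; open, the fingers measure 114 mm over their backs; the gripper's body (76 mm by 85 mm) begins 54 mm behind the grasp point. The pads swing forward as they close: fully open they stand 13 mm farther back than shut.
Start: joints at [55.789, 21.807, 74.336, -0, 83.858, -12.336], TCP at [0.205, 0.51, 0.248] pointing down, gripper open.
Joint ranges: [-178.18, 178.18], [-50.72, 133.34], [12.68, 142.11], [-81.47, 261.47], [9.98, 163.14], [-165.26, 165.26]. Speed limits (degrees/s): [136.94, 136.94, 180, 180, 180, 180].

## Interface

Orientations are given as a 3x3 rotation matrix whose columns are the frame's x, y, z axes.
In Python, from rig import telemetry, get_image, camera_params, close_job, env gives the robot as it stands.
- The arm moves only by the tool apply_moves, never from a script. Its argument "motion" is a list of rows, each an object of numbers: "tx", "ty", "tz": the shift along the tool's x, y, z in cm; "turn": the turn about the tool's z in degrees; "jaw": the gripper's target within -1 to 1 (fully open at 1, half-way at 0, shut at -1). In form: [{"tx": .., "ty": .., "tz": .., "turn": .., "jaw": ..}, ...]. A call has 1 to 5 rows; each row is the pose to reach, as a shift and turn from the pose measured when the call began, along the tool's axes at that moment; what a row does not reach only later rows make up. A row lasts 1/12 s, in which the tool goes at most 41.7 mm and 7.16 degrees, less where a joint would pass 70% of its speed; a pose out of reach is approached as far as the arm can. A call with a gripper value outside its range is refused whole. The fingers move at their own pace and stop on an object; "squeeze" is the grip in N (left out, the last holds). Time passes only in rows, so rows that repeat a pose let the fingers close. It gives the time, the measured TCP pose, the force and the opening at its end, in the units of the state.
- telemetry.observe(): the state, without advancing time (a new reading comes with each control period).
- get_image(name): name is "side" or "top"; returns (picture, depth): 384x512x3 uint8, red, green, blue; 384x512 float32, m along the optical axis (not along the pixel's ray), 0 where there is no reading.
- camera_params(name): a dict with "fx", "fy", "cx", "cy" (pixels), "rvec" (rotation vector, rad) and "tvec" (3), from world to camera coordinates, as OpenCV has them. Camera axes: x right, y down, z forward; pixel columns grow to the right and rows downward; lengths in m; the calibration is good to about 2 mm. A picture is of the moment at which its call begins. camera_params takes no time and is no camera call.
- close_job(): hands the job in, once; it reports no verdict.
The state is a dict: "time_s": time; "q": joint angles; "qvel": joint speeds; "joint_efforts": joint torques, N m; "position": TCP position; "tool_rot": TCP orientation; "ft_force": force on the tool from outside, world axes, zero at the start; "wrist_torque": the same for the moment, N m; "grip_width": finger opening in m.
Only numpy, scipy, OpenCV 4.12 (cv2) and the standard library are available. Lean on these libraries where they do the work, as an engineer would, in place of code of your own. Each camera call takes 0.05 s, during which the arm holds its last target. There are 200 camera calls.

## Working session

There is one attempt and no reset: what is moved stays moved. The work goes in short steps, Python scripts to look and compute and a tool call to move; the robot and the scene stay as the last step left them, time stands still between calls to the robot, and variables do not carry over. Pictures are saved under pics/ and viewed, about 8 in all and at most 12, crops included, and the job is handed in when it is done.

Besides the shell and the picture viewer there is one more tool, called after ">>>" as name(argument=value, ...), one argument or row to a line, values as JSON. apply_moves: Moves the arm, as the interface text tells. Its arguments: {"type":"object","properties":{"motion":{"type":"array"},"squeeze":{"type":"number"}},"required":["motion"]}

```bash
mkdir -p pics; ls
cat > h.py <<'E'
import numpy as np,cv2
from rig import telemetry,get_image,camera_params,close_job,env
def cam(n):
    p=camera_params(n);R=cv2.Rodrigues(np.array(p['rvec'],float))[0];t=np.array(p['tvec'],float).ravel();return p,R,t
def cloud(n,d):
    p,R,t=cam(n);v,u=np.mgrid[:d.shape[0],:d.shape[1]]
    P=np.stack([(u-p['cx'])/p['fx']*d,(v-p['cy'])/p['fy']*d,d],-1);return (P-t)@R
def ray(n,u,v,z):
    p,R,t=cam(n);o=-R.T@t;r=R.T@np.array([(u-p['cx'])/p['fx'],(v-p['cy'])/p['fy'],1]);return o+r*(z-o[2])/r[2]
def proj(n,X):
    p,R,t=cam(n);c=R@np.asarray(X)+t;return p['fx']*c[0]/c[2]+p['cx'],p['fy']*c[1]/c[2]+p['cy']
E
python3 - <<'E'
from h import *
for n in('side','top'):
    i,d=get_image(n);np.savez(n,i=i,d=d);cv2.imwrite(f'pics/{n}0.png',i[...,::-1])
    p,R,t=cam(n);print(n,-R.T@t,R[2],p['fx'])
print(telemetry.observe())
E
```

```text
pics
side [-0.3214044  -0.52162551  0.95750145] [ 0.64872109  0.32931393 -0.68608547] 423.75296316607563
top [-0.34400696  0.07668739  1.52901073] [ 0.49764875 -0.11372762 -0.85989055] 439.90555531366005
{'time_s': 0.1, 'q': array([ 5.57872934e+01,  2.18379840e+01,  7.43788671e+01, -2.74493972e-03,
        8.38592382e+01, -1.23351188e+01]), 'qvel': array([-0.00705648, -0.09618335, -0.23368716,  0.01885693,  0.08733726,
       -0.05776656]), 'joint_efforts': array([ 4.29891923e-03, -4.49224949e+01, -2.31656563e+01, -1.49921661e-04,
        3.68636451e-03, -4.55643459e-06]), 'position': array([0.20481079, 0.51018136, 0.24777459]), 'tool_rot': array([[-9.27983921e-01,  3.72619567e-01, -7.07303918e-04],
       [ 3.72620163e-01,  9.27983269e-01, -1.12498640e-03],
       [ 2.37174255e-04, -1.30752500e-03, -9.99999117e-01]]), 'ft_force': array([-0.46516571, -0.1158047 ,  0.47155521]), 'wrist_torque': array([-0.04219867, -0.00991745,  0.00602909]), 'grip_width': 0.08545725223952058}
```

View pics/top0.png

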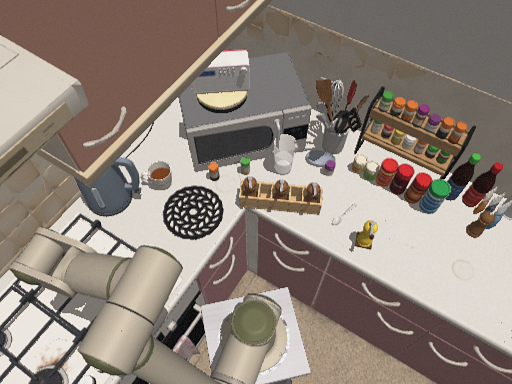

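View pics/side0.png

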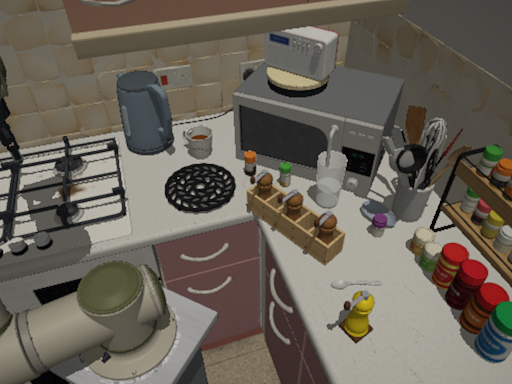

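Top view: the caddy, with three brown-headed mills, is at (280,195), trivet at (193,212), mug at (160,175), orange jar at (213,171), green jar at (244,165), beaker at (283,155), and the yellow decoy mill at (367,235), which is excluded by colour. The side view agrees, with the caddy at (295,220) and the decoy at (358,315). Next I'll make an enlarged crop and measure.

Run:
```python
from h import *
T=np.load('top.npz');S=np.load('side.npz')
a=cv2.resize(T['i'][145:225,185:335],None,fx=5,fy=5,interpolation=cv2.INTER_CUBIC)[:,:750]
b=cv2.resize(S['i'][165:260,235:355],None,fx=5,fy=5,interpolation=cv2.INTER_CUBIC)
c=np.zeros((400,800,3),np.uint8)
a=cv2.resize(T['i'][165:225,232:332],(400,240),interpolation=cv2.INTER_CUBIC);b=cv2.resize(S['i'][165:260,240:350],(400,345),interpolation=cv2.INTER_CUBIC)
c[:240,:400]=a;c[:345,400:]=b
cv2.imwrite('pics/crop1.png',c[...,::-1])
C=cloud('top',T['d']);
# trivet
i=T['i'].astype(int);m=(i.sum(2)<150);
m2=np.zeros_like(m);m2[180:245,158:228]=m[180:245,158:228]
P=C[m2];P=P[(abs(P[:,2]-.02)<.008)];(x,y),r=cv2.minEnclosingCircle(P[:,:2].astype(np.float32));print('trivet',x,y,r,P.mean(0))
# caddy rim: z~0.08 light
for n,D in(('top',T),('side',S)):
    C=cloud(n,D['d']);m=(abs(C[...,2]-.08)<.005)&(C[...,0]>.3)&(C[...,0]<.75)&(abs(C[...,1])<.3)
    k,l,s,c=cv2.connectedComponentsWithStats(m.astype(np.uint8))
    j=1+np.argsort(-s[1:,4])[:5];print(n,[(s[q],C[l==q].mean(0).round(3)) for q in j])
    m=(C[...,2]>.10)&(C[...,2]<.20)&(C[...,0]>.3)&(C[...,0]<.75)&(abs(C[...,1])<.35)
    k,l,s,c=cv2.connectedComponentsWithStats(m.astype(np.uint8))
    for q in range(1,k):
        if s[q,4]>15:print(n,s[q],C[l==q].mean(0).round(3),C[l==q].max(0).round(3))
```

```text
trivet 0.5372148752212524 0.1090019941329956 0.14293403923511505 [0.51397455 0.12656466 0.02037584]
top [(array([239, 180,  40,  22, 214], dtype=int32), array([ 0.515, -0.134,  0.08 ])), (array([280, 192,  27,  12,  94], dtype=int32), array([ 0.451, -0.259,  0.08 ])), (array([208, 162,  10,  10,  51], dtype=int32), array([0.668, 0.019, 0.081])), (array([241, 157,   9,   8,  47], dtype=int32), array([ 0.669, -0.114,  0.08 ])), (array([288, 184,  13,   7,  41], dtype=int32), array([ 0.509, -0.273,  0.08 ]))]
top [ 189  123  112   40 2057] [ 0.704 -0.147  0.151] [0.742 0.096 0.2  ]
top [128 170  11  19 139] [0.624 0.318 0.148] [0.65  0.349 0.199]
top [243 176  14  17 168] [ 0.519 -0.101  0.143] [ 0.555 -0.08   0.183]
top [275 179  13  18 168] [ 0.48  -0.212  0.143] [ 0.519 -0.191  0.183]
top [307 182  13  18 174] [ 0.441 -0.324  0.144] [ 0.484 -0.305  0.183]
side [(array([235, 142,  83,  24, 201], dtype=int32), array([ 0.717, -0.057,  0.08 ])), (array([248, 185,  39,  30, 161], dtype=int32), array([ 0.506, -0.132,  0.077])), (array([282, 205,  38,  24, 123], dtype=int32), array([ 0.48 , -0.251,  0.077])), (array([245, 151,  12,   9,  73], dtype=int32), array([0.667, 0.013, 0.079])), (array([188, 127,  24,   9,  69], dtype=int32), array([0.713, 0.247, 0.08 ]))]
side [161 108  12  27 228] [0.624 0.305 0.153] [0.64 0.33 0.2 ]
side [ 234  114  132   73 3852] [ 0.701 -0.157  0.151] [0.729 0.091 0.2  ]
side [250 170  24  21 313] [ 0.514 -0.111  0.135] [ 0.549 -0.083  0.178]
side [278 189  26  22 352] [ 0.474 -0.222  0.136] [ 0.511 -0.195  0.18 ]
side [314 211  22  23 306] [ 0.433 -0.332  0.139] [ 0.469 -0.31   0.176]
```

View pics/crop1.png

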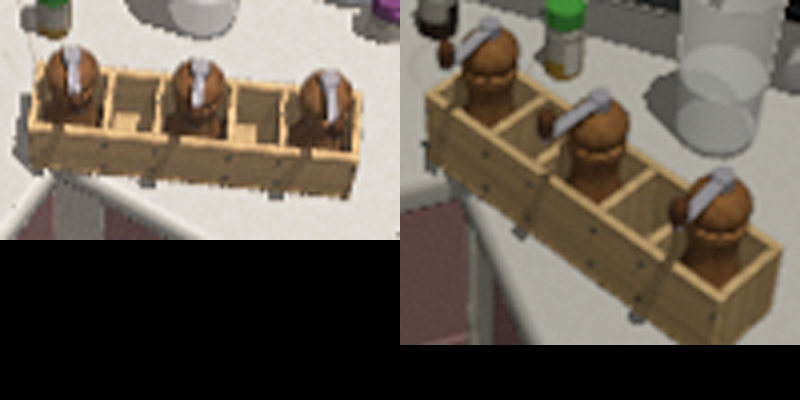

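Crop: three brown mills with steel crank bars, knobs toward the robot, standing in the outer and middle sockets; none of them is yellow. Now I'll fit axes and knobs.

```bash
cat > fit.py <<'E'
from h import *
from scipy.optimize import least_squares
def fit(D,verbose=1):
    out=[]
    for k,g in enumerate([(.515,-.107),(.477,-.217),(.437,-.328)]):
        H=[];K=[]
        for n in D:
            C=cloud(n,D[n][1]);m=(np.hypot(C[...,0]-g[0]+.02,C[...,1]-g[1])<.075)
            i=D[n][0].astype(int);brown=(i[...,0]-i[...,2]>25)
            h=C[m&(abs(C[...,2]-.13)<.009)&brown];kn=C[m&(C[...,2]>.161)&(C[...,2]<.19)]
            f=least_squares(lambda p:np.hypot(h[:,0]-p[0],h[:,1]-p[1])-.024,g,loss='soft_l1',f_scale=.002).x
            H.append(f);K.append(kn)
            print(k,n,'axis',f.round(4),len(h),'knob',kn.mean(0).round(4) if len(kn) else None,len(kn),'bar',C[m&(abs(C[...,2]-.155)<.004)].mean(0).round(4))
        out.append(np.mean(H,0))
    return np.array(out)
E
python3 - <<'E'
from fit import *
D={n:(np.load(n+'.npz')['i'],np.load(n+'.npz')['d']) for n in('top','side')}
A=fit(D);print(A,np.diff(A,axis=0),np.degrees(np.arctan2(*(A[0]-A[2]))))
# trivet: fit per-camera via ray mask extents
for n,box in(('top',(180,245,158,228)),('side',(155,220,158,245))):
    i,d=D[n];C=cloud(n,d);m=(i.sum(2)<150)
    b=np.zeros_like(m);b[box[0]:box[1],box[2]:box[3]]=1
    m&=b&(C[...,2]>.012)
    k,l,s,c=cv2.connectedComponentsWithStats(cv2.dilate(m.astype(np.uint8),np.ones((3,3))));q=1+np.argmax(s[1:,4]);v,u=np.where((l==q)&m)
    P=np.array([ray(n,x,y,.02)[:2] for x,y in zip(u,v)],np.float32);print(n,cv2.minEnclosingCircle(P),s[q])
C=cloud('top',D['top'][1])
for nm,(u,v) in dict(mug=(160,170),org=(213,165),grn=(244,160),beak=(283,150)).items():print(nm,C[v,u].round(3))
E
```

```text
0 top axis [ 0.5367 -0.1049] 45 knob [ 0.4843 -0.0965  0.1704] 23 bar [ 0.5143 -0.1014  0.1554]
0 side axis [ 0.5342 -0.1031] 102 knob [ 0.4709 -0.1     0.1696] 29 bar [ 0.5109 -0.1053  0.154 ]
1 top axis [ 0.4955 -0.2174] 44 knob [ 0.4503 -0.201   0.1718] 24 bar [ 0.4772 -0.2116  0.1554]
1 side axis [ 0.4952 -0.2169] 113 knob [ 0.4334 -0.2016  0.1704] 29 bar [ 0.4751 -0.215   0.1532]
2 top axis [ 0.4577 -0.3318] 44 knob [ 0.4063 -0.3195  0.1716] 25 bar [ 0.4426 -0.3277  0.1559]
2 side axis [ 0.4568 -0.3322] 116 knob [ 0.3935 -0.3218  0.1702] 33 bar [ 0.4356 -0.3308  0.1542]
[[ 0.53545695 -0.10400806]
 [ 0.49532559 -0.21715388]
 [ 0.45726261 -0.33200754]] [[-0.04013136 -0.11314582]
 [-0.03806298 -0.11485365]] 18.929836062476355
top ((0.5174785256385803, 0.12712301313877106), 0.11668407917022705) [ 163  186   61   54 2368]Traceback (most recent call last):
  File "<stdin>", line 10, in <module>
  File "h.py", line 9, in ray
    p,R,t=cam(n);o=-R.T@t;r=R.T@np.array([(u-p['cx'])/p['fx'],(v-p['cy'])/p['fy'],1]);return o+r*(z-o[2])/r[2]
          ~~~^^^
  File "h.py", line 4, in cam
    p=camera_params(n);R=cv2.Rodrigues(np.array(p['rvec'],float))[0];t=np.array(p['tvec'],float).ravel();return p,R,t
ValueError: time passes only in moves, steps and waits
```

```bash
sed -i 's/^def cam(n):/import functools\n@functools.lru_cache(None)\ndef cam(n):/' h.py
cat > plan.py <<'E'
from h import *
A=np.array([[.5355,-.104],[.4955,-.2175],[.4573,-.332]])
yaw=-18.9; tri=np.array([.517,.127])
ex=np.array([np.cos(np.radians(yaw)),np.sin(np.radians(yaw))]);ey=np.array([-ex[1],ex[0]])
def pusher(k,a,back,z,axis=None):   # a deg ccw from caddy -x ; returns x,y,z,yaw of tool y
    r=np.radians(a);c=A[k] if axis is None else axis
    K=c+.06*(-np.cos(r)*ex-np.sin(r)*ey);t=-np.sin(r)*ex+np.cos(r)*ey
    p=K-t*back;return [*p,z,np.degrees(np.arctan2(t[1],t[0]))]
def state():
    s=telemetry.observe();R=s['tool_rot'];return s,np.array([*s['position'],np.degrees(np.arctan2(R[1,1],R[0,1]))])
def rows(wps,steps):
    """wps: target poses; steps: rows per leg. prints calls of 5 rows"""
    s,c=state();P=[]
    prev=c
    for w,n in zip(wps,steps):
        w=np.array(w);P+=[prev+(w-prev)*j/n for j in range(1,n+1)];prev=w
    p0=c
    for i in range(0,len(P),5):
        y=np.radians(p0[3]);Y=np.array([np.cos(y),np.sin(y),0]);Z=np.array([0,0,-1]);X=np.cross(Y,Z)
        print('call',[dict(tx=round(100*float((q[:3]-p0[:3])@X),2),ty=round(100*float((q[:3]-p0[:3])@Y),2),tz=round(100*float((q[:3]-p0[:3])@Z),2),turn=round(float(p0[3]-q[3]),1)) for q in P[i:i+5]])
        p0=P[min(i+4,len(P)-1)]
    print('now',c.round(4),'F',s['ft_force'].round(2),s['time_s'],s['grip_width'].round(4))
E
python3 - <<'E'
from plan import *
print(env.tip_extent)
w=pusher(0,12,.040,.25);print(w)
rows([w,[*w[:2],.177,w[3]]],[18,2])
E
```

```text
0.017
[np.float64(0.47112908593084735), np.float64(-0.13650208334709898), 0.25, np.float64(83.1)]
call [{'tx': -2.71, 'ty': -2.78, 'tz': -0.01, 'turn': -0.8}, {'tx': -5.42, 'ty': -5.57, 'tz': -0.02, 'turn': -1.7}, {'tx': -8.14, 'ty': -8.35, 'tz': -0.04, 'turn': -2.5}, {'tx': -10.85, 'ty': -11.13, 'tz': -0.05, 'turn': -3.3}, {'tx': -13.56, 'ty': -13.91, 'tz': -0.06, 'turn': -4.2}]
call [{'tx': -2.5, 'ty': -2.97, 'tz': -0.01, 'turn': -0.8}, {'tx': -5.01, 'ty': -5.94, 'tz': -0.02, 'turn': -1.7}, {'tx': -7.51, 'ty': -8.92, 'tz': -0.04, 'turn': -2.5}, {'tx': -10.01, 'ty': -11.89, 'tz': -0.05, 'turn': -3.3}, {'tx': -12.51, 'ty': -14.86, 'tz': -0.06, 'turn': -4.2}]
call [{'tx': -2.28, 'ty': -3.15, 'tz': -0.01, 'turn': -0.8}, {'tx': -4.56, 'ty': -6.29, 'tz': -0.02, 'turn': -1.7}, {'tx': -6.84, 'ty': -9.44, 'tz': -0.04, 'turn': -2.5}, {'tx': -9.12, 'ty': -12.58, 'tz': -0.05, 'turn': -3.3}, {'tx': -11.4, 'ty': -15.73, 'tz': -0.06, 'turn': -4.2}]
call [{'tx': -2.05, 'ty': -3.3, 'tz': -0.01, 'turn': -0.8}, {'tx': -4.09, 'ty': -6.61, 'tz': -0.02, 'turn': -1.7}, {'tx': -6.14, 'ty': -9.91, 'tz': -0.04, 'turn': -2.5}, {'tx': -6.14, 'ty': -9.91, 'tz': 3.61, 'turn': -2.5}, {'tx': -6.14, 'ty': -9.91, 'tz': 7.26, 'turn': -2.5}]Traceback (most recent call last):
  File "<stdin>", line 4, in <module>
  File "plan.py", line 22, in rows
    print('now',c.round(4),'F',s['ft_force'].round(2),s['time_s'],s['grip_width'].round(4))
                                                                  ^^^^^^^^^^^^^^^^^^^^^
AttributeError: 'float' object has no attribute 'round'
```

>>> apply_moves(
  motion=[
    {"tx": -2.7, "ty": -2.8, "turn": -0.8, "jaw": -1},
    {"tx": -5.4, "ty": -5.6, "turn": -1.7, "jaw": -1},
    {"tx": -8.1, "ty": -8.4, "turn": -2.5, "jaw": -1},
    {"tx": -10.9, "ty": -11.1, "turn": -3.3, "jaw": -1},
    {"tx": -13.6, "ty": -13.9, "turn": -4.2, "jaw": -1},
  ],
  squeeze=20,
)

```text
invalid input
```

>>> apply_moves(
  motion=[
    {"tx": -2.5, "ty": -3.0, "turn": -0.8, "jaw": -1},
    {"tx": -5.0, "ty": -6.0, "turn": -1.7, "jaw": -1},
    {"tx": -7.5, "ty": -8.9, "turn": -2.5, "jaw": -1},
    {"tx": -10.0, "ty": -11.9, "turn": -3.3, "jaw": -1},
    {"tx": -12.5, "ty": -14.9, "turn": -4.2, "jaw": -1},
  ],
)

```text
invalid input
```

>>> apply_moves(
  motion=[
    {"tx": -2.3, "ty": -3.2, "turn": -0.8, "jaw": -1},
    {"tx": -4.6, "ty": -6.3, "turn": -1.7, "jaw": -1},
    {"tx": -6.8, "ty": -9.4, "turn": -2.5, "jaw": -1},
    {"tx": -9.1, "ty": -12.6, "turn": -3.3, "jaw": -1},
    {"tx": -11.4, "ty": -15.7, "turn": -4.2, "jaw": -1},
  ],
)

```text
invalid input
```

```bash
sed -i "s/s\['grip_width'\].round(4)/round(s['grip_width'],4)/" plan.py
python3 - <<'E'
from plan import *
w=pusher(0,12,.040,.25)
rows([w,[*w[:2],.177,w[3]]],[4,2])
E
```

```text
call [{'tx': -12.2, 'ty': -12.52, 'tz': -0.06, 'turn': -3.7}, {'tx': -24.41, 'ty': -25.04, 'tz': -0.11, 'turn': -7.5}, {'tx': -36.61, 'ty': -37.57, 'tz': -0.17, 'turn': -11.2}, {'tx': -48.81, 'ty': -50.09, 'tz': -0.22, 'turn': -15.0}, {'tx': -48.81, 'ty': -50.09, 'tz': 3.43, 'turn': -15.0}]
call [{'tx': 0.0, 'ty': 0.0, 'tz': 3.65, 'turn': 0.0}]
now [ 0.2048  0.5102  0.2478 68.1227] F [-0.47 -0.12  0.47] 0.1 0.0855
```

>>> apply_moves(
  motion=[
    {"tx": -2.7, "ty": -2.8, "tz": 0, "turn": -0.8, "jaw": -1},
    {"tx": -5.4, "ty": -5.6, "tz": 0, "turn": -1.7, "jaw": -1},
    {"tx": -8.1, "ty": -8.4, "tz": 0, "turn": -2.5, "jaw": -1},
    {"tx": -10.9, "ty": -11.1, "tz": 0, "turn": -3.3, "jaw": -1},
    {"tx": -13.6, "ty": -13.9, "tz": 0, "turn": -4.2, "jaw": -1},
  ],
  squeeze=20,
)

```text
time_s: 0.52
position: [0.2793, 0.3289, 0.2477]
tool_rot: [[-0.953, 0.302, -0.001], [0.302, 0.953, -0.001], [0.001, -0.002, -1.0]]
ft_force: [-0.1, 0.4, 0.3]
grip_width: 0.0258
```

>>> apply_moves(
  motion=[
    {"tx": -2.5, "ty": -3.0, "tz": 0, "turn": -0.8, "jaw": -1},
    {"tx": -5.0, "ty": -6.0, "tz": 0, "turn": -1.7, "jaw": -1},
    {"tx": -7.5, "ty": -8.9, "tz": 0, "turn": -2.5, "jaw": -1},
    {"tx": -10.0, "ty": -11.9, "tz": 0, "turn": -3.3, "jaw": -1},
    {"tx": -12.5, "ty": -14.9, "tz": 0, "turn": -4.2, "jaw": -1},
  ],
)

```text
time_s: 0.93
position: [0.3535, 0.1472, 0.2478]
tool_rot: [[-0.973, 0.231, -0.001], [0.231, 0.973, -0.001], [0.001, -0.002, -1.0]]
ft_force: [0.7, 1.9, -0.7]
grip_width: -0.0
```

>>> apply_moves(
  motion=[
    {"tx": -2.3, "ty": -3.2, "tz": 0, "turn": -0.8, "jaw": -1},
    {"tx": -4.6, "ty": -6.3, "tz": 0, "turn": -1.7, "jaw": -1},
    {"tx": -6.8, "ty": -9.4, "tz": 0, "turn": -2.5, "jaw": -1},
    {"tx": -9.1, "ty": -12.6, "tz": 0, "turn": -3.3, "jaw": -1},
    {"tx": -11.4, "ty": -15.7, "tz": 0, "turn": -4.2, "jaw": -1},
  ],
)

```text
time_s: 1.35
position: [0.4283, -0.0339, 0.2479]
tool_rot: [[-0.987, 0.159, -0.001], [0.159, 0.987, -0.001], [0.001, -0.001, -1.0]]
ft_force: [0.6, 1.6, -0.1]
grip_width: 0.0004
```

Run:
```python
from plan import *
w=pusher(0,12,.040,.25)
rows([w,[*w[:2],.177,w[3]]],[4,2])
```

```text
call [{'tx': -1.47, 'ty': -2.36, 'tz': -0.05, 'turn': -0.6}, {'tx': -2.93, 'ty': -4.73, 'tz': -0.11, 'turn': -1.1}, {'tx': -4.4, 'ty': -7.09, 'tz': -0.16, 'turn': -1.7}, {'tx': -5.86, 'ty': -9.45, 'tz': -0.21, 'turn': -2.2}, {'tx': -5.86, 'ty': -9.45, 'tz': 3.44, 'turn': -2.2}]
call [{'tx': 0.0, 'ty': 0.0, 'tz': 3.65, 'turn': 0.0}]
now [ 4.28300e-01 -3.39000e-02  2.47900e-01  8.08622e+01] F [ 0.6   1.56 -0.07] 1.35 0.0004
```

>>> apply_moves(
  motion=[
    {"tx": -1.5, "ty": -2.4, "tz": 0, "turn": -0.6, "jaw": -1},
    {"tx": -3.0, "ty": -4.7, "tz": 0, "turn": -1.1, "jaw": -1},
    {"tx": -4.4, "ty": -7.1, "tz": 0, "turn": -1.7, "jaw": -1},
    {"tx": -5.9, "ty": -9.4, "tz": 0, "turn": -2.2, "jaw": -1},
    {"tx": -5.9, "ty": -9.4, "tz": 3.0, "turn": -2.2, "jaw": -1},
  ],
)

```text
time_s: 1.77
position: [0.4749, -0.141, 0.2211]
tool_rot: [[-0.992, 0.123, 0.007], [0.123, 0.992, -0.007], [-0.008, -0.006, -1.0]]
ft_force: [0.8, -0.5, -0.3]
grip_width: 0.0005
```

>>> apply_moves(
  motion=[
    {"tx": 0, "ty": 0, "tz": 2.0, "turn": 0, "jaw": -1},
    {"tx": 0, "ty": 0, "tz": 4.0, "turn": 0, "jaw": -1},
    {"tx": 0, "ty": 0, "tz": 4.0, "turn": 0, "jaw": -1},
    {"tx": 0, "ty": 0, "tz": 4.0, "turn": 0, "jaw": -1},
  ],
)

```text
time_s: 2.1
position: [0.4749, -0.1412, 0.1808]
tool_rot: [[-0.992, 0.123, 0.006], [0.123, 0.992, -0.006], [-0.006, -0.005, -1.0]]
ft_force: [-0.2, -0.1, -0.3]
grip_width: 0.0002
```

```bash
cat > look.py <<'E'
from h import *
def look(name,tb=(130,230,215,345),sb=(130,260,225,355)):
    c=np.zeros((600,800,3),np.uint8)
    for j,(n,b) in enumerate((('top',tb),('side',sb))):
        i,d=get_image(n);np.savez(n+'1',i=i,d=d);k=i[b[0]:b[1],b[2]:b[3]];f=min(400/k.shape[1],600/k.shape[0]);k=cv2.resize(k,None,fx=f,fy=f,interpolation=cv2.INTER_CUBIC)[:600,:400]
        c[:k.shape[0],400*j:400*j+k.shape[1]]=k
    cv2.imwrite(f'pics/{name}.png',c[:450,:,::-1])
E
python3 - <<'E'
from look import *
from plan import *
look('p4')
rows([pusher(0,a,.022,.177) for a in (12,6,0,-6,-12,-18,-24,-30,-36,-42,-48)],[3]+[1]*10)
E
```

```text
call [{'tx': 0.17, 'ty': 0.74, 'tz': 0.17, 'turn': -0.1}, {'tx': 0.34, 'ty': 1.49, 'tz': 0.35, 'turn': -0.1}, {'tx': 0.51, 'ty': 2.23, 'tz': 0.52, 'turn': -0.2}, {'tx': 0.71, 'ty': 2.87, 'tz': 0.52, 'turn': 5.8}, {'tx': 0.84, 'ty': 3.53, 'tz': 0.52, 'turn': 11.8}]
call [{'tx': 0.2, 'ty': 0.64, 'tz': 0.0, 'turn': 6.0}, {'tx': 0.33, 'ty': 1.3, 'tz': 0.0, 'turn': 12.0}, {'tx': 0.39, 'ty': 1.96, 'tz': 0.0, 'turn': 18.0}, {'tx': 0.38, 'ty': 2.63, 'tz': 0.0, 'turn': 24.0}, {'tx': 0.3, 'ty': 3.29, 'tz': 0.0, 'turn': 30.0}]
call [{'tx': 0.2, 'ty': 0.64, 'tz': 0.0, 'turn': 6.0}, {'tx': 0.33, 'ty': 1.3, 'tz': 0.0, 'turn': 12.0}, {'tx': 0.39, 'ty': 1.96, 'tz': 0.0, 'turn': 18.0}]
now [ 0.4756 -0.1414  0.1822 82.9261] F [ 0.56 -0.29  0.3 ] 2.2 0.0001
```

View pics/p4.png

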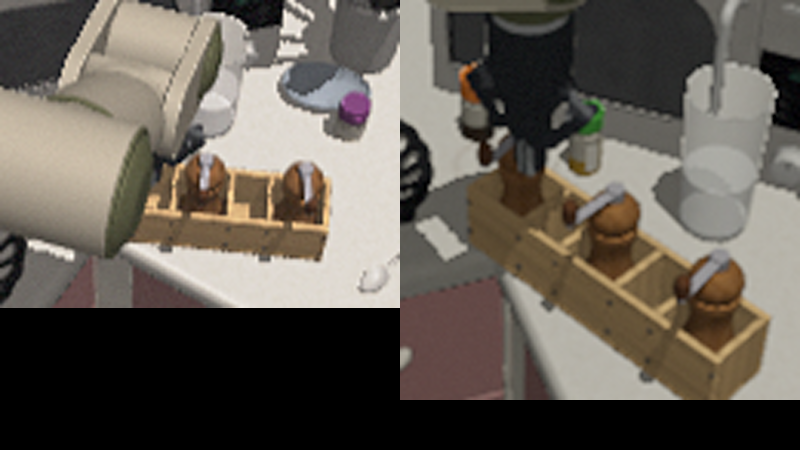

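Side crop: the closed fingertips hang at about (530,170), beside knob 0 at (487,150), and clear of the bar. Pushing mill 0 clockwise.

>>> apply_moves(
  motion=[
    {"tx": 0.2, "ty": 0.7, "tz": 0.3, "turn": 0, "jaw": -1},
    {"tx": 0.35, "ty": 1.5, "tz": 0.5, "turn": 0, "jaw": -1},
    {"tx": 0.5, "ty": 2.2, "tz": 0.5, "turn": 0, "jaw": -1},
    {"tx": 0.7, "ty": 2.9, "tz": 0.5, "turn": 5.8, "jaw": -1},
    {"tx": 0.85, "ty": 3.5, "tz": 0.5, "turn": 11.8, "jaw": -1},
  ],
)

```text
time_s: 2.62
position: [0.4713, -0.1044, 0.1772]
tool_rot: [[-0.945, 0.327, 0.009], [0.327, 0.945, -0.008], [-0.011, -0.005, -1.0]]
ft_force: [-0.1, -1.4, -0.2]
grip_width: 0.0004
```

>>> apply_moves(
  motion=[
    {"tx": 0.2, "ty": 0.65, "tz": 0, "turn": 6, "jaw": -1},
    {"tx": 0.33, "ty": 1.3, "tz": 0, "turn": 12, "jaw": -1},
    {"tx": 0.4, "ty": 1.95, "tz": 0, "turn": 18, "jaw": -1},
  ],
)

```text
time_s: 2.87
position: [0.4738, -0.0836, 0.1775]
tool_rot: [[-0.795, 0.607, 0.01], [0.607, 0.795, -0.008], [-0.013, -0.001, -1.0]]
ft_force: [0.7, -0.5, 1.0]
grip_width: -0.0003
```

Run:
```python
from plan import *
rows([pusher(0,a,.022,.177) for a in (-24,-30,-36,-42,-48)],[1]*5)
s,c=state();R=s['tool_rot'];print('tool F',(R.T@s['ft_force']).round(2))
```

```text
call [{'tx': 0.04, 'ty': 0.51, 'tz': 0.05, 'turn': 5.6}, {'tx': 0.17, 'ty': 1.16, 'tz': 0.05, 'turn': 11.6}, {'tx': 0.24, 'ty': 1.83, 'tz': 0.05, 'turn': 17.6}, {'tx': 0.23, 'ty': 2.5, 'tz': 0.05, 'turn': 23.6}, {'tx': 0.16, 'ty': 3.16, 'tz': 0.05, 'turn': 29.6}]
now [ 0.4738 -0.0836  0.1775 52.6588] F [ 0.69 -0.49  0.96] 2.8667 -0.0003
tool F [-0.86  0.03 -0.95]
```

>>> apply_moves(
  motion=[
    {"tx": 0.05, "ty": 0.5, "tz": 0, "turn": 5.6, "jaw": -1},
    {"tx": 0.17, "ty": 1.15, "tz": 0, "turn": 11.6, "jaw": -1},
    {"tx": 0.24, "ty": 1.83, "tz": 0, "turn": 17.6, "jaw": -1},
  ],
)

```text
time_s: 3.12
position: [0.4829, -0.0664, 0.1778]
tool_rot: [[-0.571, 0.821, 0.01], [0.821, 0.571, -0.008], [-0.013, 0.003, -1.0]]
ft_force: [0.9, 0.7, 0.6]
grip_width: -0.0001
```

>>> apply_moves(
  motion=[
    {"tx": 0.15, "ty": 0.65, "tz": 0, "turn": 6, "jaw": -1},
    {"tx": 0.25, "ty": 1.3, "tz": 0, "turn": 12, "jaw": -1},
  ],
)

```text
time_s: 3.28
position: [0.492, -0.0557, 0.1782]
tool_rot: [[-0.383, 0.924, 0.01], [0.924, 0.383, -0.009], [-0.012, 0.006, -1.0]]
ft_force: [-0.2, -0.8, -0.2]
grip_width: -0.0001
```

Run:
```python
from plan import *
from look import *
s,c=state();R=s['tool_rot'];print(c,'tool F',(R.T@s['ft_force']).round(2))
look('p5')
```

```text
[ 0.49200045 -0.05567763  0.17815731 22.54645038] tool F [-0.72 -0.47  0.22]
```

View pics/p5.png

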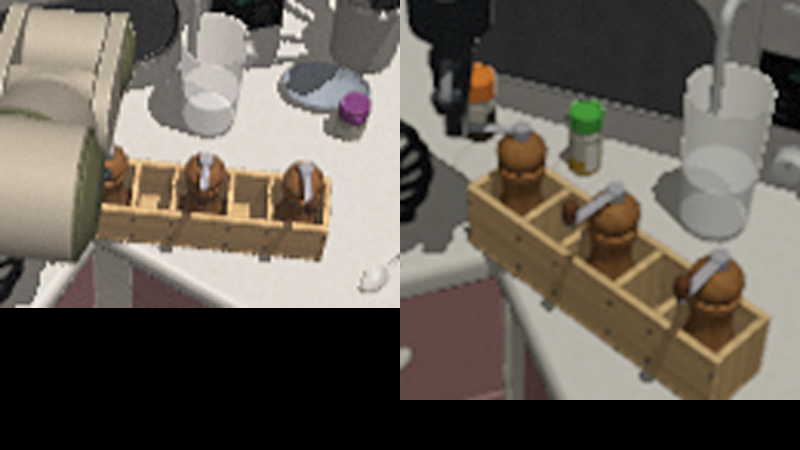

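Mill 0's bar now points left ((490,128) in the side crop) and it went with under about 1 N, so it is a good one. On to mill 1.

Run:
```python
from plan import *
s,c=state();t=np.array([np.cos(np.radians(c[3])),np.sin(np.radians(c[3]))])
b=c.copy();b[:2]-=t*.02
u=b.copy();u[2]=.22
w=pusher(1,3,.042,.22);d=[*w[:2],.178,w[3]]
print(w)
rows([b,u,w,d],[1,2,9,3])
```

```text
[np.float64(0.42628923424196513), np.float64(-0.2414555818795209), 0.22, np.float64(74.1)]
call [{'tx': 0.0, 'ty': -2.0, 'tz': 0.0, 'turn': 0.0}, {'tx': 0.0, 'ty': -2.0, 'tz': -2.1, 'turn': 0.0}, {'tx': 0.0, 'ty': -2.0, 'tz': -4.2, 'turn': 0.0}, {'tx': -1.62, 'ty': -3.25, 'tz': -4.2, 'turn': -5.7}, {'tx': -3.23, 'ty': -4.51, 'tz': -4.2, 'turn': -11.4}]
call [{'tx': -1.34, 'ty': -1.55, 'tz': 0.0, 'turn': -5.7}, {'tx': -2.67, 'ty': -3.1, 'tz': 0.0, 'turn': -11.4}, {'tx': -4.01, 'ty': -4.65, 'tz': 0.0, 'turn': -17.1}, {'tx': -5.35, 'ty': -6.2, 'tz': 0.0, 'turn': -22.8}, {'tx': -6.69, 'ty': -7.75, 'tz': 0.0, 'turn': -28.5}]
call [{'tx': -0.44, 'ty': -2.0, 'tz': 0.0, 'turn': -5.7}, {'tx': -0.87, 'ty': -4.0, 'tz': 0.0, 'turn': -11.4}, {'tx': -0.87, 'ty': -4.0, 'tz': 1.4, 'turn': -11.4}, {'tx': -0.87, 'ty': -4.0, 'tz': 2.8, 'turn': -11.4}, {'tx': -0.87, 'ty': -4.0, 'tz': 4.2, 'turn': -11.4}]
now [ 0.4923 -0.0558  0.178  22.835 ] F [ 0.5  -0.15  0.81] 3.3833 -0.0
```

>>> apply_moves(
  motion=[
    {"tx": 0, "ty": -2, "tz": 0, "turn": 0, "jaw": -1},
    {"tx": 0, "ty": -2, "tz": -2.1, "turn": 0, "jaw": -1},
    {"tx": 0, "ty": -2, "tz": -4.2, "turn": 0, "jaw": -1},
    {"tx": -1.6, "ty": -3.25, "tz": -4.2, "turn": -5.7, "jaw": -1},
    {"tx": -3.2, "ty": -4.5, "tz": -4.2, "turn": -11.4, "jaw": -1},
  ],
)

```text
time_s: 3.8
position: [0.4628, -0.1022, 0.2215]
tool_rot: [[-0.571, 0.821, 0.013], [0.821, 0.571, -0.01], [-0.015, 0.005, -1.0]]
ft_force: [0.4, -0.5, -0.3]
grip_width: -0.0
```

>>> apply_moves(
  motion=[
    {"tx": -1.3, "ty": -1.5, "tz": 0, "turn": -5.7, "jaw": -1},
    {"tx": -2.7, "ty": -3.1, "tz": 0, "turn": -11.4, "jaw": -1},
    {"tx": -4.0, "ty": -4.6, "tz": 0, "turn": -17.1, "jaw": -1},
    {"tx": -5.3, "ty": -6.2, "tz": 0, "turn": -22.8, "jaw": -1},
    {"tx": -6.7, "ty": -7.7, "tz": 0, "turn": -28.5, "jaw": -1},
  ],
)

```text
time_s: 4.22
position: [0.4371, -0.2017, 0.2223]
tool_rot: [[-0.898, 0.441, 0.013], [0.441, 0.898, -0.01], [-0.016, -0.003, -1.0]]
ft_force: [0.3, 0.6, 0.7]
grip_width: -0.0003
```

Run:
```python
from plan import *
w=pusher(1,3,.042,.22);d=[*w[:2],.178,w[3]]
rows([w,w,d],[2,1,2])
```

```text
call [{'tx': -0.39, 'ty': -2.02, 'tz': 0.12, 'turn': -5.1}, {'tx': -0.78, 'ty': -4.04, 'tz': 0.23, 'turn': -10.2}, {'tx': -0.78, 'ty': -4.04, 'tz': 0.23, 'turn': -10.2}, {'tx': -0.78, 'ty': -4.04, 'tz': 2.33, 'turn': -10.2}, {'tx': -0.78, 'ty': -4.04, 'tz': 4.43, 'turn': -10.2}]
now [ 0.4371 -0.2017  0.2223 63.8576] F [0.31 0.59 0.73] 4.2167 -0.0003
```

>>> apply_moves(
  motion=[
    {"tx": -0.4, "ty": -2.0, "tz": 0.1, "turn": -5.1, "jaw": -1},
    {"tx": -0.8, "ty": -4.0, "tz": 0.2, "turn": -10.2, "jaw": -1},
    {"tx": -0.8, "ty": -4.0, "tz": 0.2, "turn": -10.2, "jaw": -1},
    {"tx": -0.8, "ty": -4.0, "tz": 2.3, "turn": -10.2, "jaw": -1},
    {"tx": -0.8, "ty": -4.0, "tz": 4.4, "turn": -10.2, "jaw": -1},
  ],
)

```text
time_s: 4.63
position: [0.4274, -0.2415, 0.1789]
tool_rot: [[-0.962, 0.274, 0.015], [0.274, 0.962, -0.012], [-0.018, -0.007, -1.0]]
ft_force: [0.5, -0.6, -0.7]
grip_width: 0.0
```

Run:
```python
from plan import *
rows([pusher(1,a,.022,.178) for a in (3,-3,-9,-15,-21,-27,-33,-39,-45,-51,-57)],[3]+[1]*10)
```

```text
call [{'tx': 0.03, 'ty': 0.66, 'tz': 0.03, 'turn': 0.0}, {'tx': 0.07, 'ty': 1.32, 'tz': 0.06, 'turn': 0.0}, {'tx': 0.1, 'ty': 1.98, 'tz': 0.09, 'turn': 0.0}, {'tx': 0.3, 'ty': 2.62, 'tz': 0.09, 'turn': 6.0}, {'tx': 0.43, 'ty': 3.27, 'tz': 0.09, 'turn': 12.0}]
call [{'tx': 0.2, 'ty': 0.64, 'tz': 0.0, 'turn': 6.0}, {'tx': 0.33, 'ty': 1.3, 'tz': 0.0, 'turn': 12.0}, {'tx': 0.39, 'ty': 1.96, 'tz': 0.0, 'turn': 18.0}, {'tx': 0.38, 'ty': 2.63, 'tz': 0.0, 'turn': 24.0}, {'tx': 0.3, 'ty': 3.29, 'tz': 0.0, 'turn': 30.0}]
call [{'tx': 0.2, 'ty': 0.64, 'tz': 0.0, 'turn': 6.0}, {'tx': 0.33, 'ty': 1.3, 'tz': 0.0, 'turn': 12.0}, {'tx': 0.39, 'ty': 1.96, 'tz': 0.0, 'turn': 18.0}]
now [ 0.4274 -0.2415  0.1789 74.1159] F [ 0.52 -0.61 -0.66] 4.6333 0.0
```

>>> apply_moves(
  motion=[
    {"tx": 0.05, "ty": 0.65, "tz": 0.1, "turn": 0, "jaw": -1},
    {"tx": 0.1, "ty": 1.3, "tz": 0.1, "turn": 0, "jaw": -1},
    {"tx": 0.1, "ty": 2.0, "tz": 0.1, "turn": 0, "jaw": -1},
    {"tx": 0.3, "ty": 2.6, "tz": 0.1, "turn": 6, "jaw": -1},
    {"tx": 0.43, "ty": 3.25, "tz": 0.1, "turn": 12, "jaw": -1},
  ],
)

```text
time_s: 5.05
position: [0.4327, -0.2082, 0.1791]
tool_rot: [[-0.882, 0.471, 0.017], [0.47, 0.882, -0.013], [-0.021, -0.004, -1.0]]
ft_force: [-0.7, 0.3, 0.7]
grip_width: 0.0001
```

>>> apply_moves(
  motion=[
    {"tx": 0.2, "ty": 0.65, "tz": 0, "turn": 6, "jaw": -1},
    {"tx": 0.33, "ty": 1.3, "tz": 0, "turn": 12, "jaw": -1},
    {"tx": 0.4, "ty": 1.95, "tz": 0, "turn": 18, "jaw": -1},
  ],
)

```text
time_s: 5.3
position: [0.4384, -0.1885, 0.1804]
tool_rot: [[-0.691, 0.723, 0.018], [0.723, 0.691, -0.016], [-0.024, 0.002, -1.0]]
ft_force: [-3.7, -3.3, 1.0]
grip_width: 0.0002
```

Run:
```python
from plan import *
rows([pusher(1,a,.022,.178) for a in (-33,-39,-45,-51,-57)],[1]*5)
s,c=state();R=s['tool_rot'];print('tool F',(R.T@s['ft_force']).round(2))
```

```text
call [{'tx': 0.15, 'ty': 0.52, 'tz': 0.24, 'turn': 5.6}, {'tx': 0.28, 'ty': 1.17, 'tz': 0.24, 'turn': 11.6}, {'tx': 0.35, 'ty': 1.84, 'tz': 0.24, 'turn': 17.6}, {'tx': 0.34, 'ty': 2.51, 'tz': 0.24, 'turn': 23.6}, {'tx': 0.26, 'ty': 3.17, 'tz': 0.24, 'turn': 29.6}]
now [ 0.4384 -0.1885  0.1804 43.7171] F [-3.66 -3.3   0.99] 5.3 0.0002
tool F [ 0.13 -4.92 -1.  ]
```

Mill 1 pushes back with about 4.9 N, so it drags. Finishing its turn.

>>> apply_moves(
  motion=[
    {"tx": 0.15, "ty": 0.55, "tz": 0.1, "turn": 5.6, "jaw": -1},
    {"tx": 0.28, "ty": 1.2, "tz": 0.2, "turn": 11.6, "jaw": -1},
    {"tx": 0.35, "ty": 1.85, "tz": 0.2, "turn": 17.6, "jaw": -1},
  ],
)

```text
time_s: 5.55
position: [0.4494, -0.1723, 0.1799]
tool_rot: [[-0.437, 0.899, 0.018], [0.899, 0.437, -0.017], [-0.024, 0.009, -1.0]]
ft_force: [-4.7, -1.6, 3.0]
grip_width: 0.0002
```

>>> apply_moves(
  motion=[
    {"tx": 0.2, "ty": 0.65, "tz": 0, "turn": 6, "jaw": -1},
    {"tx": 0.3, "ty": 1.3, "tz": 0, "turn": 12, "jaw": -1},
  ],
)

```text
time_s: 5.72
position: [0.4599, -0.1631, 0.1815]
tool_rot: [[-0.236, 0.971, 0.019], [0.971, 0.237, -0.019], [-0.023, 0.014, -1.0]]
ft_force: [-3.6, -2.1, 1.6]
grip_width: -0.0001
```

Run:
```python
from plan import *
from look import *
s,c=state();R=s['tool_rot'];print(c,'tool F',(R.T@s['ft_force']).round(2))
look('p6',sb=(150,250,235,345))
for k in (0,1):
  for n in ('top','side'):
    D=np.load(n+'1.npz');C=cloud(n,D['d']);i=D['i'].astype(int)
    V=C[...,:2]-A[k];r=np.hypot(V[...,0],V[...,1]);f=(V@ex)/1;g=V@ey
    ang=np.degrees(np.arctan2(-g,-f))
    gray=(abs(i[...,0]-i[...,2])<40)&(i.sum(2)>270)&(r>.006)&(r<.05)&(abs(C[...,2]-.155)<.006)
    brown=(i[...,0]-i[...,2]>10)&(r>.048)&(r<.075)&(C[...,2]>.155)&(C[...,2]<.185)
    print(k,n,'bar',np.median(ang[gray]) if gray.any() else None,gray.sum(),'knob',np.median(ang[brown]) if brown.any() else None,brown.sum(),C[brown].mean(0) if brown.any() else '')
```

```text
[ 0.45994989 -0.16308084  0.18151761 13.69122841] tool F [-1.23 -3.95 -1.65]
0 top bar None 0 knob None 0 
0 side bar -26.071483199512215 2 knob -42.560208001442525 31 [ 0.50791843 -0.05229635  0.16858637]
1 top bar -127.74411001891112 2 knob -35.86518290467973 3 [ 0.4520984  -0.15861324  0.16840841]
1 side bar -99.38025053488495 55 knob -29.513150959322576 6 [ 0.4561187  -0.17360571  0.16435184]
```

View pics/p6.png

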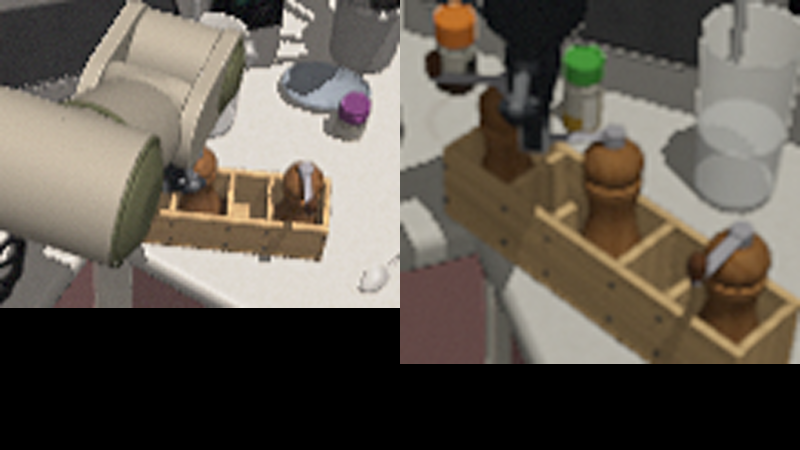

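Mill 0's knob measures about -43°, from +15° before: a 58° turn. In the side crop mill 1's crank at (570,135) is hidden behind the finger. Backing off and going to mill 2.

Run:
```python
from plan import *
s,c=state();t=np.array([np.cos(np.radians(c[3])),np.sin(np.radians(c[3]))])
b=c.copy();b[:2]-=t*.02
u=b.copy();u[2]=.22
w=pusher(2,7,.042,.22);d=[*w[:2],.178,w[3]]
rows([b,u,w,w,d],[1,2,10,1,2])
```

```text
call [{'tx': -0.0, 'ty': -2.0, 'tz': 0.0, 'turn': 0.0}, {'tx': -0.0, 'ty': -2.0, 'tz': -1.93, 'turn': 0.0}, {'tx': -0.0, 'ty': -2.0, 'tz': -3.87, 'turn': 0.0}, {'tx': -1.75, 'ty': -2.96, 'tz': -3.87, 'turn': -6.4}, {'tx': -3.5, 'ty': -3.92, 'tz': -3.87, 'turn': -12.8}]
call [{'tx': -1.49, 'ty': -1.33, 'tz': 0.0, 'turn': -6.4}, {'tx': -2.98, 'ty': -2.65, 'tz': 0.0, 'turn': -12.8}, {'tx': -4.47, 'ty': -3.98, 'tz': 0.0, 'turn': -19.2}, {'tx': -5.96, 'ty': -5.3, 'tz': 0.0, 'turn': -25.7}, {'tx': -7.45, 'ty': -6.63, 'tz': 0.0, 'turn': -32.1}]
call [{'tx': -0.56, 'ty': -1.91, 'tz': 0.0, 'turn': -6.4}, {'tx': -1.12, 'ty': -3.83, 'tz': 0.0, 'turn': -12.8}, {'tx': -1.68, 'ty': -5.74, 'tz': 0.0, 'turn': -19.2}, {'tx': -1.68, 'ty': -5.74, 'tz': 0.0, 'turn': -19.2}, {'tx': -1.68, 'ty': -5.74, 'tz': 2.1, 'turn': -19.2}]
call [{'tx': 0.0, 'ty': 0.0, 'tz': 2.1, 'turn': 0.0}]
now [ 0.4604 -0.1631  0.1813 13.9723] F [-2.41 -0.27  1.89] 5.8167 0.0001
```

>>> apply_moves(
  motion=[
    {"tx": 0, "ty": -2, "tz": 0, "turn": 0, "jaw": -1},
    {"tx": 0, "ty": -2, "tz": -1.9, "turn": 0, "jaw": -1},
    {"tx": 0, "ty": -2, "tz": -3.9, "turn": 0, "jaw": -1},
    {"tx": -1.75, "ty": -3.0, "tz": -3.9, "turn": -6.4, "jaw": -1},
    {"tx": -3.5, "ty": -3.9, "tz": -3.9, "turn": -12.8, "jaw": -1},
  ],
)

```text
time_s: 6.23
position: [0.4306, -0.2055, 0.2226]
tool_rot: [[-0.46, 0.888, 0.023], [0.887, 0.46, -0.021], [-0.029, 0.011, -1.0]]
ft_force: [1.6, 0.2, -0.2]
grip_width: 0.0
```

>>> apply_moves(
  motion=[
    {"tx": -1.5, "ty": -1.3, "tz": 0, "turn": -6.4, "jaw": -1},
    {"tx": -3.0, "ty": -2.6, "tz": 0, "turn": -12.8, "jaw": -1},
    {"tx": -4.5, "ty": -4.0, "tz": 0, "turn": -19.2, "jaw": -1},
    {"tx": -6.0, "ty": -5.3, "tz": 0, "turn": -25.7, "jaw": -1},
    {"tx": -7.5, "ty": -6.6, "tz": 0, "turn": -32, "jaw": -1},
  ],
)

```text
time_s: 6.65
position: [0.4064, -0.3031, 0.2251]
tool_rot: [[-0.866, 0.5, 0.025], [0.5, 0.866, -0.022], [-0.032, -0.007, -0.999]]
ft_force: [0.8, 1.0, 0.3]
grip_width: -0.0001
```

Run:
```python
from plan import *
w=pusher(2,7,.042,.22);d=[*w[:2],.178,w[3]]
rows([w,w,d],[3,1,2])
```

```text
call [{'tx': -0.49, 'ty': -1.94, 'tz': 0.17, 'turn': -6.0}, {'tx': -0.97, 'ty': -3.88, 'tz': 0.34, 'turn': -12.1}, {'tx': -1.46, 'ty': -5.81, 'tz': 0.51, 'turn': -18.1}, {'tx': -1.46, 'ty': -5.81, 'tz': 0.51, 'turn': -18.1}, {'tx': -1.46, 'ty': -5.81, 'tz': 2.61, 'turn': -18.1}]
call [{'tx': 0.0, 'ty': 0.0, 'tz': 2.1, 'turn': 0.0}]
now [ 0.4064 -0.3031  0.2251 59.9852] F [0.77 1.03 0.3 ] 6.65 -0.0001
```

```bash
python3 - <<'E'
s=open('plan.py').read()
s=s.replace("    p0=c\n","    p0=c;Rm=s['tool_rot'];acc=0\n")
s=s.replace("y=np.radians(p0[3]);Y=np.array([np.cos(y),np.sin(y),0]);Z=np.array([0,0,-1]);X=np.cross(Y,Z)","X,Y,Z=(Rm@cv2.Rodrigues(np.array([0,0,np.radians(c[3]-p0[3])]))[0]).T")
open('plan.py','w').write(s)
E
python3 - <<'E'
from plan import *
w=pusher(2,7,.042,.22);d=[*w[:2],.178,w[3]]
rows([w,d],[3,2])
E
```

```text
call [{'tx': -0.48, 'ty': -1.94, 'tz': 0.2, 'turn': -6.0}, {'tx': -0.96, 'ty': -3.87, 'tz': 0.4, 'turn': -12.1}, {'tx': -1.44, 'ty': -5.81, 'tz': 0.6, 'turn': -18.1}, {'tx': -1.37, 'ty': -5.8, 'tz': 2.7, 'turn': -18.1}, {'tx': -1.3, 'ty': -5.78, 'tz': 4.8, 'turn': -18.1}]
now [ 0.4064 -0.3031  0.2251 59.9852] F [0.77 1.03 0.3 ] 6.65 -0.0001
```

>>> apply_moves(
  motion=[
    {"tx": -0.5, "ty": -1.95, "tz": 0.2, "turn": -6, "jaw": -1},
    {"tx": -1.0, "ty": -3.9, "tz": 0.4, "turn": -12, "jaw": -1},
    {"tx": -1.4, "ty": -5.8, "tz": 0.6, "turn": -18, "jaw": -1},
    {"tx": -1.35, "ty": -5.8, "tz": 2.7, "turn": -18, "jaw": -1},
    {"tx": -1.3, "ty": -5.8, "tz": 4.7, "turn": -18, "jaw": -1},
  ],
)

```text
time_s: 7.07
position: [0.3899, -0.3619, 0.1797]
tool_rot: [[-0.978, 0.205, 0.027], [0.204, 0.979, -0.025], [-0.032, -0.019, -0.999]]
ft_force: [-0.8, -0.1, -0.6]
grip_width: -0.0001
```

Run:
```python
from plan import *
from look import *
s,c=state();print(s['tool_rot'][:,2])
look('p7',sb=(150,250,235,345))
A1=A
for k in (0,1,2):
  for n in ('top','side'):
    D=np.load(n+'1.npz');C=cloud(n,D['d']);i=D['i'].astype(int)
    V=C[...,:2]-A[k];r=np.hypot(V[...,0],V[...,1]);f=(V@ex);g=V@ey
    ang=np.degrees(np.arctan2(-g,-f))
    brown=(i[...,0]-i[...,2]>10)&(r>.048)&(r<.075)&(C[...,2]>.155)&(C[...,2]<.185)
    print(k,n,'knob',np.median(ang[brown]) if brown.any() else None,brown.sum(),C[brown].mean(0) if brown.any() else '')
rows([pusher(2,a,.022,.178) for a in (7,1,-5,-11,-17,-23,-29,-35,-41,-47,-53)],[3]+[1]*10)
```

```text
[ 0.02693998 -0.02511869 -0.99932141]
0 top knob None 0 
0 side knob -42.59773704695051 30 [ 0.50814549 -0.05194804  0.16853951]
1 top knob None 0 
1 side knob -31.64339860807341 34 [ 0.45787228 -0.17114036  0.16803439]
2 top knob 5.811211143879684 19 [ 0.39478047 -0.31876515  0.17121597]
2 side knob 10.112670201986724 39 [ 0.39280338 -0.32166087  0.16821809]
call [{'tx': -0.03, 'ty': 0.64, 'tz': -0.03, 'turn': 0.0}, {'tx': -0.07, 'ty': 1.28, 'tz': -0.07, 'turn': 0.0}, {'tx': -0.1, 'ty': 1.92, 'tz': -0.1, 'turn': 0.1}, {'tx': 0.1, 'ty': 2.56, 'tz': -0.12, 'turn': 6.1}, {'tx': 0.23, 'ty': 3.22, 'tz': -0.13, 'turn': 12.1}]
call [{'tx': 0.2, 'ty': 0.64, 'tz': -0.01, 'turn': 6.0}, {'tx': 0.33, 'ty': 1.3, 'tz': -0.02, 'turn': 12.0}, {'tx': 0.39, 'ty': 1.96, 'tz': -0.03, 'turn': 18.0}, {'tx': 0.38, 'ty': 2.63, 'tz': -0.03, 'turn': 24.0}, {'tx': 0.3, 'ty': 3.29, 'tz': -0.03, 'turn': 30.0}]
call [{'tx': 0.2, 'ty': 0.64, 'tz': -0.0, 'turn': 6.0}, {'tx': 0.33, 'ty': 1.3, 'tz': 0.0, 'turn': 12.0}, {'tx': 0.39, 'ty': 1.96, 'tz': 0.0, 'turn': 18.0}]
now [ 0.3892 -0.3598  0.1772 78.1586] F [-0.32  0.36  0.74] 7.1667 0.0001
```

View pics/p7.png

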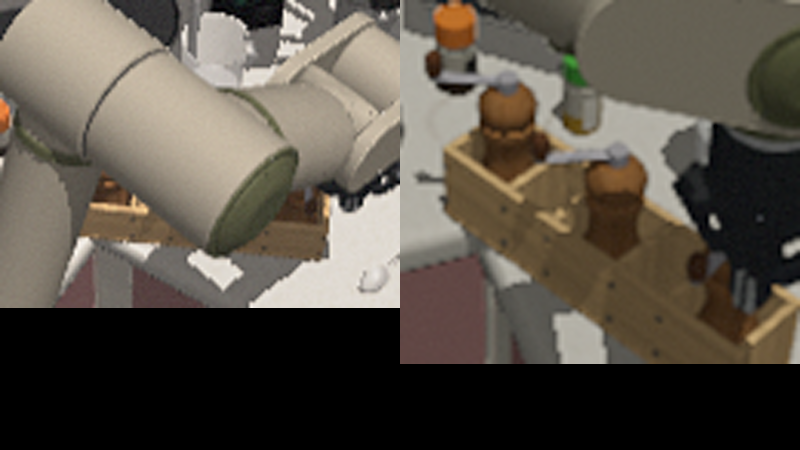

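```bash
cat > bar.py <<'E'
from plan import *
def bars(f,ks=(0,1,2)):
    i=np.load(f)['i'].astype(int);S=i.max(2)-i.min(2);g=(S<35)&(i.sum(2)>300)
    p,R,t=cam('side')
    d=np.load(f)['d'];C=cloud('side',d);z=C[...,2]
    for k in ks:
        r=np.hypot(C[...,0]-A[k,0],C[...,1]-A[k,1])
        v,u=np.where(g&(r<.06)&(abs(z-.155)<.012))
        if len(u)<8: print(k,'few');continue
        P=np.array([ray('side',a,b,.155)[:2] for a,b in zip(u,v)],np.float32)
        l=cv2.fitLine(P,cv2.DIST_HUBER,0,.01,.01).ravel()[:2];l=l if l@(P.mean(0)-A[k])>0 else -l
        h=P-A[k];far=h[np.argsort(-np.hypot(*h.T))[:6]].mean(0)
        an=lambda q:round(float(np.degrees(np.arctan2(-(q@ey),-(q@ex)))),1)
        print(k,len(u),'line',an(l),'far',an(far),np.hypot(*far).round(3))
E
python3 - <<'E'
from bar import *
bars('side.npz');print();bars('side1.npz')
E
```

```text
0 43 line 13.0 far 18.3 0.051
1 60 line 1.6 far 6.5 0.05
2 59 line 8.6 far 12.3 0.046

0 59 line -46.8 far -40.7 0.052
1 67 line -35.2 far -30.5 0.054
2 few
```

Run:
```python
from bar import *
D=np.load('side1.npz');C=cloud('side',D['d']);s,c=state();print(c,s['time_s'])
i=D['i']
V=C-s['position'];L=V@s['tool_rot']
m=(np.abs(L[...,0])<.03)&(np.abs(L[...,1])<.03)&(L[...,2]>-.06)&(L[...,2]<.04)&(i.max(2)-i.min(2)<40)
for lo in np.arange(-.06,.04,.01):
    q=m&(L[...,2]>=lo)&(L[...,2]<lo+.01)
    if q.any():print(round(lo,3),q.sum(),'x',L[q][:,0].min().round(3),L[q][:,0].max().round(3),'y',L[q][:,1].min().round(3),L[q][:,1].max().round(3),i[q].mean(0).round())
```

```text
[ 0.38916009 -0.3597775   0.17721092 78.15864002] 7.1667
-0.06 36 x 0.009 0.02 y -0.023 0.014 [18. 19. 21.]
-0.05 43 x 0.002 0.019 y -0.02 0.03 [24. 25. 27.]
-0.04 85 x -0.01 0.016 y -0.03 0.03 [21. 23. 24.]
-0.03 51 x -0.003 0.014 y -0.028 0.029 [23. 23. 24.]
-0.02 22 x 0.004 0.014 y -0.017 0.009 [39. 41. 41.]
-0.01 33 x -0.002 0.013 y -0.017 0.011 [42. 43. 44.]
0.0 30 x -0.002 0.012 y -0.017 0.01 [48. 48. 46.]
0.01 20 x -0.002 0.013 y -0.015 0.01 [59. 56. 52.]
```

The finger geometry is as expected. The dragging mill leaned in its socket under the push, so its head turned only about 37° (mill 0 turned 60°). I'll push mill 2 first, then complete mill 1's turn.

>>> apply_moves(
  motion=[
    {"tx": 0, "ty": 0.65, "tz": 0, "turn": 0, "jaw": -1},
    {"tx": -0.05, "ty": 1.3, "tz": 0, "turn": 0, "jaw": -1},
    {"tx": -0.1, "ty": 1.9, "tz": -0.1, "turn": 0, "jaw": -1},
    {"tx": 0.1, "ty": 2.55, "tz": -0.1, "turn": 6, "jaw": -1},
    {"tx": 0.23, "ty": 3.2, "tz": -0.1, "turn": 12, "jaw": -1},
  ],
)

```text
time_s: 7.58
position: [0.394, -0.3273, 0.1791]
tool_rot: [[-0.913, 0.407, 0.024], [0.407, 0.913, -0.02], [-0.03, -0.009, -1.0]]
ft_force: [0.6, -0.9, 0.2]
grip_width: 0.0002
```

>>> apply_moves(
  motion=[
    {"tx": 0.2, "ty": 0.65, "tz": 0, "turn": 6, "jaw": -1},
    {"tx": 0.33, "ty": 1.3, "tz": 0, "turn": 12, "jaw": -1},
    {"tx": 0.4, "ty": 1.95, "tz": 0, "turn": 18, "jaw": -1},
  ],
)

```text
time_s: 7.83
position: [0.3988, -0.307, 0.1801]
tool_rot: [[-0.74, 0.672, 0.025], [0.672, 0.74, -0.022], [-0.033, 0.001, -0.999]]
ft_force: [-0.5, -0.6, -0.9]
grip_width: 0.0001
```

Run:
```python
from plan import *
rows([pusher(2,a,.022,.178) for a in (-29,-35,-41,-47,-53)],[1]*5)
s,c=state();R=s['tool_rot'];print('tool F',(R.T@s['ft_force']).round(2))
```

```text
call [{'tx': 0.18, 'ty': 0.48, 'tz': 0.2, 'turn': 5.7}, {'tx': 0.32, 'ty': 1.13, 'tz': 0.2, 'turn': 11.7}, {'tx': 0.38, 'ty': 1.8, 'tz': 0.19, 'turn': 17.7}, {'tx': 0.37, 'ty': 2.47, 'tz': 0.2, 'turn': 23.7}, {'tx': 0.3, 'ty': 3.13, 'tz': 0.2, 'turn': 29.7}]
now [ 0.3988 -0.307   0.1801 47.7703] F [-0.46 -0.56 -0.93] 7.8333 0.0001
tool F [-0.   -0.73  0.93]
```

>>> apply_moves(
  motion=[
    {"tx": 0.18, "ty": 0.5, "tz": 0.1, "turn": 5.7, "jaw": -1},
    {"tx": 0.32, "ty": 1.15, "tz": 0.2, "turn": 11.7, "jaw": -1},
    {"tx": 0.38, "ty": 1.8, "tz": 0.2, "turn": 17.7, "jaw": -1},
  ],
)

```text
time_s: 8.08
position: [0.4087, -0.2902, 0.1792]
tool_rot: [[-0.497, 0.867, 0.027], [0.867, 0.498, -0.023], [-0.034, 0.011, -0.999]]
ft_force: [-0.0, -0.5, -0.0]
grip_width: 0.0001
```

>>> apply_moves(
  motion=[
    {"tx": 0.2, "ty": 0.65, "tz": 0, "turn": 6, "jaw": -1},
    {"tx": 0.3, "ty": 1.3, "tz": 0, "turn": 12, "jaw": -1},
    {"tx": 0.3, "ty": 1.3, "tz": 0, "turn": 12, "jaw": -1},
  ],
)

```text
time_s: 8.33
position: [0.4194, -0.28, 0.1804]
tool_rot: [[-0.305, 0.952, 0.028], [0.952, 0.306, -0.025], [-0.032, 0.019, -0.999]]
ft_force: [-0.0, 0.9, -0.5]
grip_width: -0.0001
```

Run:
```python
from plan import *
s,c=state();R=s['tool_rot'];print('tool F',(R.T@s['ft_force']).round(2))
t=R[:2,1]
b=c.copy();b[:2]-=t*.025
u=b.copy();u[2]=.22
w=pusher(1,-35,.045,.22);d=[*w[:2],.178,w[3]]
rows([b,u,w],[1,2,7])
```

```text
tool F [0.89 0.23 0.52]
call [{'tx': -0.0, 'ty': -2.5, 'tz': -0.05, 'turn': 0.0}, {'tx': -0.07, 'ty': -2.46, 'tz': -2.03, 'turn': 0.0}, {'tx': -0.13, 'ty': -2.42, 'tz': -4.01, 'turn': 0.0}, {'tx': 1.0, 'ty': -1.64, 'tz': -4.03, 'turn': -2.6}, {'tx': 2.13, 'ty': -0.85, 'tz': -4.05, 'turn': -5.2}]
call [{'tx': 1.05, 'ty': 0.89, 'tz': -0.02, 'turn': -2.6}, {'tx': 2.11, 'ty': 1.77, 'tz': -0.04, 'turn': -5.2}, {'tx': 3.16, 'ty': 2.66, 'tz': -0.06, 'turn': -7.8}, {'tx': 4.22, 'ty': 3.54, 'tz': -0.08, 'turn': -10.5}, {'tx': 5.27, 'ty': 4.43, 'tz': -0.11, 'turn': -13.1}]
now [ 0.4194 -0.28    0.1804 17.7925] F [-0.03  0.9  -0.54] 8.3333 -0.0001
```

>>> apply_moves(
  motion=[
    {"tx": 0, "ty": -2.5, "tz": 0, "turn": 0, "jaw": -1},
    {"tx": -0.1, "ty": -2.5, "tz": -2.0, "turn": 0, "jaw": -1},
    {"tx": -0.1, "ty": -2.4, "tz": -4.0, "turn": 0, "jaw": -1},
    {"tx": 1.0, "ty": -1.65, "tz": -4.0, "turn": -2.6, "jaw": -1},
    {"tx": 2.1, "ty": -0.85, "tz": -4.0, "turn": -5.2, "jaw": -1},
  ],
)

```text
time_s: 8.75
position: [0.404, -0.2615, 0.2209]
tool_rot: [[-0.395, 0.918, 0.031], [0.918, 0.396, -0.027], [-0.037, 0.017, -0.999]]
ft_force: [-0.1, 1.2, -0.0]
grip_width: -0.0003
```

>>> apply_moves(
  motion=[
    {"tx": 1.05, "ty": 0.9, "tz": 0, "turn": -2.6, "jaw": -1},
    {"tx": 2.1, "ty": 1.8, "tz": 0, "turn": -5.2, "jaw": -1},
    {"tx": 3.2, "ty": 2.65, "tz": 0, "turn": -7.8, "jaw": -1},
    {"tx": 4.2, "ty": 3.5, "tz": -0.1, "turn": -10.5, "jaw": -1},
    {"tx": 5.2, "ty": 4.4, "tz": -0.1, "turn": -13, "jaw": -1},
  ],
)

```text
time_s: 9.17
position: [0.4239, -0.1951, 0.2211]
tool_rot: [[-0.597, 0.801, 0.031], [0.801, 0.598, -0.028], [-0.041, 0.008, -0.999]]
ft_force: [-0.2, -0.5, 0.1]
grip_width: 0.0002
```

Run:
```python
from bar import *
i,d=get_image('side');np.savez('side1',i=i,d=d);bars('side1.npz')
b=[*pusher(1,-35,.045,.178)]
w=pusher(1,-37,.045,.22);d=[*w[:2],.178,w[3]]
rows([w,d]+[pusher(1,a,k,.178) for a,k in ((-35,.034),(-35,.022),(-41,.022),(-47,.022),(-53,.022),(-59,.022),(-65,.022),(-71,.022),(-76,.022))],[1,2]+[1]*9)
```

```text
0 22 line -49.7 far -40.7 0.052
1 42 line -29.1 far -22.1 0.026
2 81 line -50.0 far -47.1 0.053
call [{'tx': 0.01, 'ty': 0.04, 'tz': 0.1, 'turn': 2.8}, {'tx': 0.09, 'ty': 0.02, 'tz': 2.2, 'turn': 2.8}, {'tx': 0.17, 'ty': 0.0, 'tz': 4.29, 'turn': 2.8}, {'tx': 0.01, 'ty': 0.89, 'tz': 4.31, 'turn': 0.8}, {'tx': -0.01, 'ty': 2.09, 'tz': 4.32, 'turn': 0.8}]
call [{'tx': 0.2, 'ty': 0.64, 'tz': -0.0, 'turn': 6.0}, {'tx': 0.33, 'ty': 1.3, 'tz': -0.0, 'turn': 12.0}, {'tx': 0.39, 'ty': 1.96, 'tz': 0.0, 'turn': 18.0}, {'tx': 0.38, 'ty': 2.63, 'tz': 0.01, 'turn': 24.0}, {'tx': 0.3, 'ty': 3.29, 'tz': 0.02, 'turn': 30.0}]
call [{'tx': 0.2, 'ty': 0.64, 'tz': 0.01, 'turn': 6.0}, {'tx': 0.31, 'ty': 1.18, 'tz': 0.02, 'turn': 11.0}]
now [ 0.4243 -0.1933  0.221  36.9195] F [-1.1   1.49 -0.21] 9.2167 0.0004
```

>>> apply_moves(
  motion=[
    {"tx": 0, "ty": 0, "tz": 0.1, "turn": 2, "jaw": -1},
    {"tx": 0.1, "ty": 0, "tz": 2.2, "turn": 2, "jaw": -1},
    {"tx": 0.15, "ty": 0, "tz": 4.3, "turn": 2, "jaw": -1},
    {"tx": 0, "ty": 0.9, "tz": 4.3, "turn": 1, "jaw": -1},
    {"tx": 0, "ty": 2.1, "tz": 4.3, "turn": 1, "jaw": -1},
  ],
)

```text
time_s: 9.63
position: [0.4425, -0.1816, 0.1781]
tool_rot: [[-0.588, 0.808, 0.03], [0.808, 0.589, -0.026], [-0.038, 0.009, -0.999]]
ft_force: [0.8, 0.3, 0.7]
grip_width: -0.0002
```

>>> apply_moves(
  motion=[
    {"tx": 0.2, "ty": 0.65, "tz": 0, "turn": 6, "jaw": -1},
    {"tx": 0.33, "ty": 1.3, "tz": 0, "turn": 12, "jaw": -1},
    {"tx": 0.4, "ty": 1.95, "tz": 0, "turn": 18, "jaw": -1},
    {"tx": 0.38, "ty": 2.6, "tz": 0, "turn": 24, "jaw": -1},
  ],
)

```text
time_s: 9.97
position: [0.4618, -0.1628, 0.1795]
tool_rot: [[-0.207, 0.978, 0.03], [0.978, 0.208, -0.027], [-0.032, 0.024, -0.999]]
ft_force: [-4.2, -1.8, 3.0]
grip_width: 0.0001
```

Run:
```python
from bar import *
s,c=state();R=s['tool_rot'];print('tool F',(R.T@s['ft_force']).round(2))
i,d=get_image('side');np.savez('side1',i=i,d=d);bars('side1.npz')
rows([pusher(1,a,.022,.178) for a in (-65,-71,-77)],[1]*3)
```

```text
tool F [-0.96 -4.45 -3.1 ]
0 few
1 49 line -34.8 far -59.7 0.039
2 80 line -50.6 far -47.1 0.053
call [{'tx': 0.14, 'ty': 0.51, 'tz': 0.16, 'turn': 5.5}, {'tx': 0.27, 'ty': 1.17, 'tz': 0.17, 'turn': 11.5}, {'tx': 0.34, 'ty': 1.83, 'tz': 0.19, 'turn': 17.5}]
now [ 0.4625 -0.1625  0.1795 11.6415] F [-2.93 -1.3   2.54] 10.0167 0.0004
```

>>> apply_moves(
  motion=[
    {"tx": 0.15, "ty": 0.5, "tz": 0.1, "turn": 5.5, "jaw": -1},
    {"tx": 0.27, "ty": 1.15, "tz": 0.15, "turn": 11.5, "jaw": -1},
    {"tx": 0.34, "ty": 1.85, "tz": 0.15, "turn": 17.5, "jaw": -1},
    {"tx": 0.34, "ty": 1.85, "tz": 0.15, "turn": 17.5, "jaw": -1},
  ],
)

```text
time_s: 10.35
position: [0.4799, -0.1541, 0.1788]
tool_rot: [[0.102, 0.994, 0.029], [0.995, -0.102, -0.025], [-0.022, 0.031, -0.999]]
ft_force: [-3.2, 2.9, -0.3]
grip_width: -0.0001
```

>>> apply_moves(
  motion=[
    {"tx": 0, "ty": -1.5, "tz": 0, "turn": 0, "jaw": -1},
    {"tx": 0, "ty": -3, "tz": 0, "turn": 0, "jaw": -1},
    {"tx": 0, "ty": -3, "tz": -3, "turn": 0, "jaw": -1},
    {"tx": 0, "ty": -3, "tz": -6, "turn": 0, "jaw": -1},
    {"tx": 2, "ty": -3, "tz": -9, "turn": 0, "jaw": -1},
  ],
)

```text
time_s: 10.77
position: [0.4495, -0.1303, 0.2694]
tool_rot: [[0.1, 0.995, 0.029], [0.995, -0.099, -0.026], [-0.023, 0.032, -0.999]]
ft_force: [0.5, -0.0, -0.2]
grip_width: -0.0
```

Run:
```python
from bar import *
i,d=get_image('side');np.savez('side1',i=i,d=d);bars('side1.npz');cv2.imwrite('pics/p8.png',cv2.resize(i[120:270,220:370],(600,600),interpolation=cv2.INTER_CUBIC)[...,::-1])
```

```text
0 few
1 69 line -55.8 far -52.1 0.051
2 82 line -51.8 far -49.1 0.053
```

View pics/p8.png

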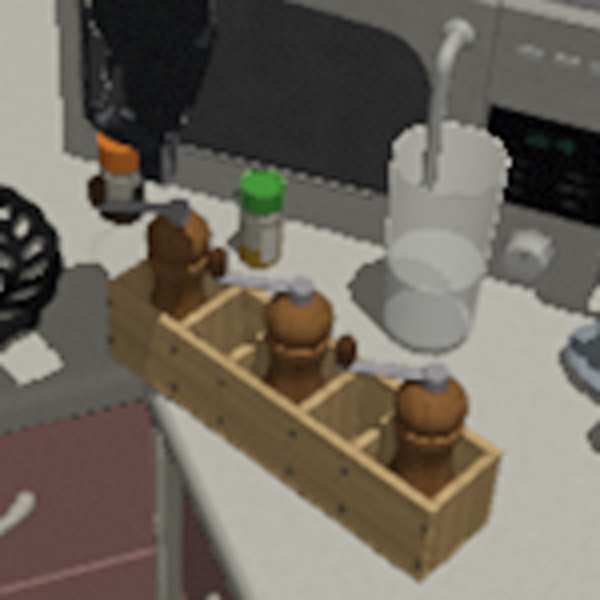

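All three are turned by about 60° (0: 13 to -47, 1: 2 to -56, 2: 9 to -51), with mills at (180,250), (300,330) and (432,420) in this crop. Mill 1 (middle) drags. Going above it with the gripper open.

Run:
```python
from plan import *
yw=71.1-56
g=[*A[1],.27,yw]
rows([g,[*A[1],.20,yw]],[5,2])
```

```text
call [{'tx': -1.71, 'ty': 1.06, 'tz': 0.19, 'turn': -4.1}, {'tx': -3.42, 'ty': 2.11, 'tz': 0.38, 'turn': -8.3}, {'tx': -5.13, 'ty': 3.17, 'tz': 0.57, 'turn': -12.4}, {'tx': -6.83, 'ty': 4.23, 'tz': 0.76, 'turn': -16.5}, {'tx': -8.54, 'ty': 5.28, 'tz': 0.96, 'turn': -20.7}]
call [{'tx': 0.13, 'ty': -0.1, 'tz': 3.5, 'turn': -0.0}, {'tx': 0.26, 'ty': -0.21, 'tz': 6.99, 'turn': -0.0}]
now [ 0.451  -0.1271  0.2753 -5.5685] F [0.44 2.31 5.01] 10.8167 0.0004
```

>>> apply_moves(
  motion=[
    {"tx": -1.7, "ty": 1.05, "tz": 0.2, "turn": -4, "jaw": 1},
    {"tx": -3.4, "ty": 2.1, "tz": 0.4, "turn": -8, "jaw": 1},
    {"tx": -5.1, "ty": 3.2, "tz": 0.6, "turn": -12.4, "jaw": 1},
    {"tx": -6.8, "ty": 4.2, "tz": 0.7, "turn": -16.5, "jaw": 1},
    {"tx": -8.5, "ty": 5.3, "tz": 0.9, "turn": -20.5, "jaw": 1},
  ],
)

```text
time_s: 11.23
position: [0.4963, -0.2176, 0.2714]
tool_rot: [[-0.265, 0.964, 0.039], [0.964, 0.266, -0.029], [-0.038, 0.03, -0.999]]
ft_force: [0.4, -0.5, 0.1]
grip_width: 0.0603
```

>>> apply_moves(
  motion=[
    {"tx": 0, "ty": 0, "tz": 0, "turn": 0, "jaw": 1},
    {"tx": 0, "ty": 0, "tz": 0, "turn": 0, "jaw": 1},
  ],
)

```text
time_s: 11.4
position: [0.4966, -0.2179, 0.2716]
tool_rot: [[-0.267, 0.963, 0.04], [0.963, 0.268, -0.029], [-0.038, 0.03, -0.999]]
ft_force: [0.1, 0.2, 0.5]
grip_width: 0.0833
```

Run:
```python
from plan import *
from bar import bars
from fit import fit
D={'side':get_image('side')};np.savez('side1',i=D['side'][0],d=D['side'][1]);fit(D);bars('side1.npz')
yw=71.1-56
# grasp point target: axis at z=.129
rows([[*A[1],.22,yw],[*A[1],.165,yw],[*A[1],.127,yw]],[2,4,4])
print(telemetry.observe()['tool_rot'][:,2])
```

```text
0 side axis [ 0.5356 -0.1055] 111 knob [ 0.4909 -0.1103  0.1698] 56 bar [ 0.5135 -0.1034  0.1536]
1 side axis [ 0.4956 -0.2193] 130 knob [ 0.4533 -0.226   0.1696] 64 bar [ 0.478  -0.2134  0.1535]
2 side axis [ 0.457 -0.333] 143 knob [ 0.4349 -0.2774  0.1697] 35 bar [ 0.4476 -0.3145  0.1534]
0 27 line -45.3 far -33.8 0.036
1 37 line -51.0 far -44.2 0.034
2 82 line -51.8 far -49.1 0.053
call [{'tx': 0.1, 'ty': -0.12, 'tz': 2.58, 'turn': 0.2}, {'tx': 0.19, 'ty': -0.24, 'tz': 5.17, 'turn': 0.4}, {'tx': 0.25, 'ty': -0.28, 'tz': 6.54, 'turn': 0.4}, {'tx': 0.3, 'ty': -0.33, 'tz': 7.91, 'turn': 0.4}, {'tx': 0.35, 'ty': -0.37, 'tz': 9.29, 'turn': 0.4}]
call [{'tx': 0.05, 'ty': -0.04, 'tz': 1.37, 'turn': 0.0}, {'tx': 0.09, 'ty': -0.07, 'tz': 2.32, 'turn': 0.0}, {'tx': 0.12, 'ty': -0.1, 'tz': 3.27, 'turn': 0.0}, {'tx': 0.16, 'ty': -0.13, 'tz': 4.22, 'turn': 0.0}, {'tx': 0.2, 'ty': -0.16, 'tz': 5.17, 'turn': 0.0}]
now [ 0.4963 -0.2172  0.2717 15.5058] F [-0.46 -0.65 -1.56] 11.45 0.0853
[ 0.03956426 -0.02886615 -0.99879999]
```

>>> apply_moves(
  motion=[
    {"tx": 0.1, "ty": -0.1, "tz": 2.6, "turn": 0, "jaw": 1},
    {"tx": 0.2, "ty": -0.25, "tz": 5.2, "turn": 0, "jaw": 1},
    {"tx": 0.25, "ty": -0.3, "tz": 6.5, "turn": 0, "jaw": 1},
    {"tx": 0.3, "ty": -0.35, "tz": 7.9, "turn": 0, "jaw": 1},
    {"tx": 0.35, "ty": -0.4, "tz": 9.3, "turn": 0, "jaw": 1},
  ],
)

```text
time_s: 11.87
position: [0.495, -0.2165, 0.1785]
tool_rot: [[-0.267, 0.963, 0.04], [0.963, 0.269, -0.029], [-0.039, 0.031, -0.999]]
ft_force: [0.6, -0.6, 0.2]
grip_width: 0.0856
```

>>> apply_moves(
  motion=[
    {"tx": 0.05, "ty": 0, "tz": 1.4, "turn": 0, "jaw": 1},
    {"tx": 0.1, "ty": -0.1, "tz": 2.3, "turn": 0, "jaw": 1},
    {"tx": 0.1, "ty": -0.1, "tz": 3.3, "turn": 0, "jaw": 1},
    {"tx": 0.15, "ty": -0.15, "tz": 4.2, "turn": 0, "jaw": 1},
    {"tx": 0.2, "ty": -0.15, "tz": 5.1, "turn": 0, "jaw": 1},
  ],
)

```text
time_s: 12.28
position: [0.4951, -0.2163, 0.1272]
tool_rot: [[-0.268, 0.963, 0.041], [0.963, 0.269, -0.029], [-0.039, 0.031, -0.999]]
ft_force: [0.0, 0.8, -0.9]
grip_width: 0.0851
```

Run:
```python
from plan import *
rows([[*A[1],.127,15.1]],[1])
i,d=get_image('side');cv2.imwrite('pics/p9.png',cv2.resize(i[120:270,220:370],(600,600),interpolation=cv2.INTER_CUBIC)[...,::-1])
```

```text
call [{'tx': -0.13, 'ty': 0.0, 'tz': 0.02, 'turn': 0.5}]
now [ 0.4951 -0.2163  0.1272 15.6128] F [ 0.03  0.78 -0.86] 12.2833 0.0851
```

View pics/p9.png

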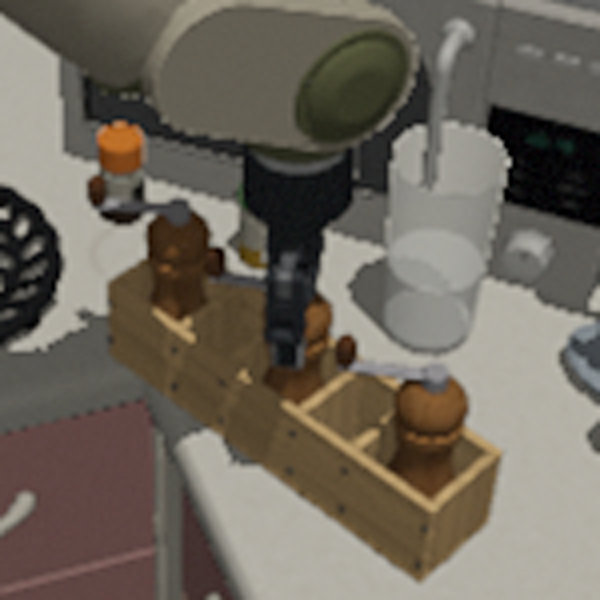

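The near finger at (288,320) is beside the middle mill's head, clear of knob 2 at (345,350). Closing.

>>> apply_moves(
  motion=[
    {"tx": -0.1, "ty": 0, "tz": 0, "turn": 0, "jaw": -1},
    {"tx": -0.1, "ty": 0, "tz": 0, "turn": 0, "jaw": -1},
    {"tx": -0.1, "ty": 0, "tz": 0, "turn": 0, "jaw": -1},
    {"tx": -0.1, "ty": 0, "tz": 0, "turn": 0, "jaw": -1},
    {"tx": -0.1, "ty": 0, "tz": 0, "turn": 0, "jaw": -1},
  ],
  squeeze=35,
)

```text
time_s: 12.75
position: [0.495, -0.2172, 0.1262]
tool_rot: [[-0.268, 0.963, 0.039], [0.963, 0.269, -0.029], [-0.038, 0.03, -0.999]]
ft_force: [-2.1, -0.6, 3.4]
grip_width: 0.047
```

Run:
```python
from plan import *
s,c=state()
u=c.copy();u[2]+=.13
rows([u],[10])
```

```text
call [{'tx': -0.05, 'ty': 0.04, 'tz': -1.3, 'turn': 0.0}, {'tx': -0.1, 'ty': 0.08, 'tz': -2.6, 'turn': 0.0}, {'tx': -0.15, 'ty': 0.12, 'tz': -3.9, 'turn': 0.0}, {'tx': -0.2, 'ty': 0.16, 'tz': -5.19, 'turn': 0.0}, {'tx': -0.25, 'ty': 0.2, 'tz': -6.49, 'turn': 0.0}]
call [{'tx': -0.05, 'ty': 0.04, 'tz': -1.3, 'turn': 0.0}, {'tx': -0.1, 'ty': 0.08, 'tz': -2.6, 'turn': 0.0}, {'tx': -0.15, 'ty': 0.12, 'tz': -3.9, 'turn': 0.0}, {'tx': -0.2, 'ty': 0.16, 'tz': -5.19, 'turn': 0.0}, {'tx': -0.25, 'ty': 0.2, 'tz': -6.49, 'turn': 0.0}]
now [ 0.495  -0.2172  0.1262 15.5987] F [-2.11 -0.6   3.4 ] 12.75 0.047
```

>>> apply_moves(
  motion=[
    {"tx": -0.05, "ty": 0.05, "tz": -1.0, "turn": 0, "jaw": -1},
    {"tx": -0.1, "ty": 0.1, "tz": -2.2, "turn": 0, "jaw": -1},
    {"tx": -0.15, "ty": 0.1, "tz": -3.5, "turn": 0, "jaw": -1},
    {"tx": -0.2, "ty": 0.15, "tz": -4.8, "turn": 0, "jaw": -1},
    {"tx": -0.25, "ty": 0.2, "tz": -6.1, "turn": 0, "jaw": -1},
  ],
)

```text
time_s: 13.17
position: [0.4949, -0.217, 0.1875]
tool_rot: [[-0.268, 0.963, 0.038], [0.963, 0.269, -0.028], [-0.037, 0.03, -0.999]]
ft_force: [0.5, 0.0, -3.4]
grip_width: 0.0469
```

>>> apply_moves(
  motion=[
    {"tx": -0.05, "ty": 0.05, "tz": -1.3, "turn": 0, "jaw": -1},
    {"tx": -0.1, "ty": 0.1, "tz": -2.6, "turn": 0, "jaw": -1},
    {"tx": -0.15, "ty": 0.1, "tz": -3.9, "turn": 0, "jaw": -1},
    {"tx": -0.2, "ty": 0.15, "tz": -5.2, "turn": 0, "jaw": -1},
    {"tx": -0.25, "ty": 0.2, "tz": -6.5, "turn": 0, "jaw": -1},
  ],
)

```text
time_s: 13.58
position: [0.4947, -0.2168, 0.2528]
tool_rot: [[-0.268, 0.963, 0.037], [0.963, 0.269, -0.027], [-0.036, 0.029, -0.999]]
ft_force: [0.6, 0.2, -3.6]
grip_width: 0.0468
```

Run:
```python
from plan import *
s,c=state()
D=get_image('side');np.savez('side1',i=D[0],d=D[1])
cv2.imwrite('pics/p10.png',cv2.resize(D[0][60:260,180:380],(600,600),interpolation=cv2.INTER_CUBIC)[...,::-1])
y=c[3];z=c[2]
rows([[.375,-.17,z,y],[.375,.08,z,y],[*tri,z,y]],[6,10,6])
```

```text
call [{'tx': 1.3, 'ty': -1.72, 'tz': -0.06, 'turn': 0.0}, {'tx': 2.6, 'ty': -3.45, 'tz': -0.12, 'turn': 0.0}, {'tx': 3.89, 'ty': -5.17, 'tz': -0.18, 'turn': 0.0}, {'tx': 5.19, 'ty': -6.89, 'tz': -0.25, 'turn': 0.0}, {'tx': 6.49, 'ty': -8.61, 'tz': -0.31, 'turn': 0.0}]
call [{'tx': 1.3, 'ty': -1.72, 'tz': -0.06, 'turn': 0.0}, {'tx': 3.7, 'ty': -1.05, 'tz': -0.14, 'turn': 0.0}, {'tx': 6.11, 'ty': -0.38, 'tz': -0.21, 'turn': 0.0}, {'tx': 8.52, 'ty': 0.29, 'tz': -0.28, 'turn': 0.0}, {'tx': 10.93, 'ty': 0.96, 'tz': -0.36, 'turn': 0.0}]
call [{'tx': 2.41, 'ty': 0.67, 'tz': -0.07, 'turn': 0.0}, {'tx': 4.81, 'ty': 1.34, 'tz': -0.15, 'turn': 0.0}, {'tx': 7.22, 'ty': 2.01, 'tz': -0.22, 'turn': 0.0}, {'tx': 9.63, 'ty': 2.69, 'tz': -0.3, 'turn': 0.0}, {'tx': 12.03, 'ty': 3.36, 'tz': -0.37, 'turn': 0.0}]
call [{'tx': 2.41, 'ty': 0.67, 'tz': -0.07, 'turn': 0.0}, {'tx': 2.53, 'ty': 3.16, 'tz': 0.0, 'turn': 0.0}, {'tx': 2.65, 'ty': 5.65, 'tz': 0.08, 'turn': 0.0}, {'tx': 2.77, 'ty': 8.14, 'tz': 0.15, 'turn': 0.0}, {'tx': 2.89, 'ty': 10.63, 'tz': 0.22, 'turn': 0.0}]
call [{'tx': 0.12, 'ty': 2.49, 'tz': 0.07, 'turn': 0.0}, {'tx': 0.24, 'ty': 4.98, 'tz': 0.15, 'turn': 0.0}]
now [ 0.4955 -0.2173  0.2555 15.6018] F [ 1.09 -0.99 -0.19] 13.6333 0.0468
```

View pics/p10.png

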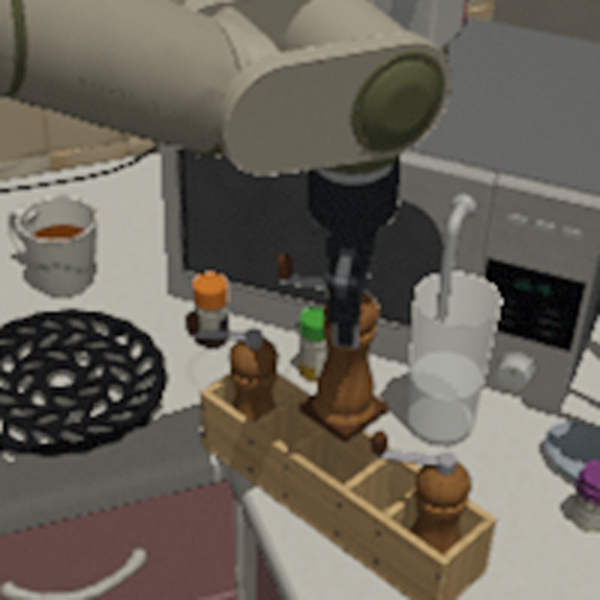

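The mill at (345,385) hangs upright, clear of the caddy, with both neighbours still standing. Carrying it round the robot side.

>>> apply_moves(
  motion=[
    {"tx": 1.0, "ty": -1.4, "tz": 0, "turn": 0, "jaw": -1},
    {"tx": 2.4, "ty": -3.2, "tz": -0.1, "turn": 0, "jaw": -1},
    {"tx": 3.8, "ty": -5.0, "tz": -0.2, "turn": 0, "jaw": -1},
    {"tx": 5.2, "ty": -6.9, "tz": -0.2, "turn": 0, "jaw": -1},
    {"tx": 7.3, "ty": -8.6, "tz": -0.3, "turn": 0, "jaw": -1},
  ],
)

```text
time_s: 14.05
position: [0.3918, -0.17, 0.2519]
tool_rot: [[-0.267, 0.963, 0.04], [0.963, 0.268, -0.029], [-0.039, 0.031, -0.999]]
ft_force: [0.0, 0.9, -2.2]
grip_width: 0.0472
```

>>> apply_moves(
  motion=[
    {"tx": 2.4, "ty": -0.8, "tz": -0.1, "turn": 0, "jaw": -1},
    {"tx": 4.8, "ty": 0.1, "tz": -0.1, "turn": 0, "jaw": -1},
    {"tx": 7.2, "ty": 0.8, "tz": -0.2, "turn": 0, "jaw": -1},
    {"tx": 9.6, "ty": 1.5, "tz": -0.3, "turn": 0, "jaw": -1},
    {"tx": 12.0, "ty": 2.2, "tz": -0.3, "turn": 0, "jaw": -1},
  ],
)

```text
time_s: 14.47
position: [0.3803, -0.0472, 0.2505]
tool_rot: [[-0.266, 0.963, 0.04], [0.963, 0.268, -0.029], [-0.038, 0.031, -0.999]]
ft_force: [0.3, -0.2, -3.2]
grip_width: 0.047
```

Run:
```python
from plan import *
s,c=state();y=c[3];z=.25
rows([[.39,.08,z,y],[*tri,z,y],[*tri,.19,y]],[6,6,3])
```

```text
call [{'tx': 2.0, 'ty': 0.72, 'tz': -0.05, 'turn': 0.0}, {'tx': 4.0, 'ty': 1.44, 'tz': -0.09, 'turn': 0.0}, {'tx': 6.0, 'ty': 2.17, 'tz': -0.14, 'turn': 0.0}, {'tx': 7.99, 'ty': 2.89, 'tz': -0.18, 'turn': 0.0}, {'tx': 9.99, 'ty': 3.61, 'tz': -0.23, 'turn': 0.0}]
call [{'tx': 2.0, 'ty': 0.72, 'tz': -0.05, 'turn': 0.0}, {'tx': 2.19, 'ty': 2.97, 'tz': 0.02, 'turn': 0.0}, {'tx': 2.38, 'ty': 5.22, 'tz': 0.08, 'turn': 0.0}, {'tx': 2.57, 'ty': 7.47, 'tz': 0.14, 'turn': 0.0}, {'tx': 2.76, 'ty': 9.71, 'tz': 0.2, 'turn': 0.0}]
call [{'tx': 0.19, 'ty': 2.25, 'tz': 0.06, 'turn': 0.0}, {'tx': 0.38, 'ty': 4.5, 'tz': 0.12, 'turn': 0.0}, {'tx': 0.46, 'ty': 4.43, 'tz': 2.12, 'turn': 0.0}, {'tx': 0.53, 'ty': 4.37, 'tz': 4.12, 'turn': 0.0}, {'tx': 0.61, 'ty': 4.31, 'tz': 6.12, 'turn': 0.0}]
now [ 0.3803 -0.0472  0.2505 15.5353] F [ 0.25 -0.18 -3.24] 14.4667 0.047
```

>>> apply_moves(
  motion=[
    {"tx": 2.0, "ty": 0.7, "tz": 0, "turn": 0, "jaw": -1},
    {"tx": 4.0, "ty": 1.45, "tz": -0.1, "turn": 0, "jaw": -1},
    {"tx": 6.0, "ty": 2.2, "tz": -0.15, "turn": 0, "jaw": -1},
    {"tx": 8.0, "ty": 2.9, "tz": -0.2, "turn": 0, "jaw": -1},
    {"tx": 10.0, "ty": 3.6, "tz": -0.2, "turn": 0, "jaw": -1},
  ],
)

```text
time_s: 14.88
position: [0.3879, 0.06, 0.2493]
tool_rot: [[-0.267, 0.963, 0.039], [0.963, 0.268, -0.029], [-0.038, 0.03, -0.999]]
ft_force: [-0.7, -0.2, -3.7]
grip_width: 0.047
```

>>> apply_moves(
  motion=[
    {"tx": 2.0, "ty": 0.9, "tz": 0, "turn": 0, "jaw": -1},
    {"tx": 2.2, "ty": 3.0, "tz": 0, "turn": 0, "jaw": -1},
    {"tx": 2.4, "ty": 5.2, "tz": 0.1, "turn": 0, "jaw": -1},
    {"tx": 2.6, "ty": 7.5, "tz": 0.1, "turn": 0, "jaw": -1},
    {"tx": 2.8, "ty": 9.7, "tz": 0.2, "turn": 0, "jaw": -1},
  ],
)

```text
time_s: 15.3
position: [0.4745, 0.1136, 0.2486]
tool_rot: [[-0.267, 0.963, 0.039], [0.963, 0.268, -0.028], [-0.038, 0.03, -0.999]]
ft_force: [0.6, 0.1, -3.2]
grip_width: 0.0466
```

Run:
```python
from plan import *
s,c=state();y=c[3]
i,d=get_image('side');C=cloud('side',d)
b=(i.sum(2)<150);b[:150]=0;b[225:]=0;b[:,:155]=0;b[:,250:]=0;v,u=np.where(b&(abs(C[...,2]-.02)<.01));P=np.array([ray('side',x,w,.02)[:2] for x,w in zip(u,v)],np.float32);print('trivet side',cv2.minEnclosingCircle(P))
rows([[*tri,.25,y],[*tri,.19,y],[*tri,.150,y],[*tri,.143,y]],[4,4,4,3])
```

```text
trivet side ((0.5599617958068848, 0.17978060245513916), 0.19308942556381226)
call [{'tx': 0.04, 'ty': 1.03, 'tz': -0.01, 'turn': -0.0}, {'tx': 0.09, 'ty': 2.07, 'tz': -0.03, 'turn': -0.0}, {'tx': 0.13, 'ty': 3.1, 'tz': -0.04, 'turn': -0.0}, {'tx': 0.18, 'ty': 4.13, 'tz': -0.05, 'turn': -0.0}, {'tx': 0.23, 'ty': 4.09, 'tz': 1.44, 'turn': -0.0}]
call [{'tx': 0.06, 'ty': -0.05, 'tz': 1.5, 'turn': 0.0}, {'tx': 0.11, 'ty': -0.1, 'tz': 3.0, 'turn': 0.0}, {'tx': 0.17, 'ty': -0.14, 'tz': 4.49, 'turn': 0.0}, {'tx': 0.21, 'ty': -0.18, 'tz': 5.49, 'turn': 0.0}, {'tx': 0.24, 'ty': -0.21, 'tz': 6.49, 'turn': 0.0}]
call [{'tx': 0.04, 'ty': -0.03, 'tz': 1.0, 'turn': 0.0}, {'tx': 0.08, 'ty': -0.06, 'tz': 2.0, 'turn': 0.0}, {'tx': 0.08, 'ty': -0.07, 'tz': 2.23, 'turn': 0.0}, {'tx': 0.09, 'ty': -0.08, 'tz': 2.46, 'turn': 0.0}, {'tx': 0.1, 'ty': -0.09, 'tz': 2.7, 'turn': 0.0}]
now [ 0.4777  0.1142  0.2482 15.553 ] F [ 2.96 -0.12 -4.04] 15.35 0.0468
```

>>> apply_moves(
  motion=[
    {"tx": 0, "ty": 1.0, "tz": 0, "turn": 0, "jaw": -1},
    {"tx": 0.1, "ty": 2.1, "tz": 0, "turn": 0, "jaw": -1},
    {"tx": 0.15, "ty": 3.1, "tz": 0, "turn": 0, "jaw": -1},
    {"tx": 0.2, "ty": 4.1, "tz": 0, "turn": 0, "jaw": -1},
    {"tx": 0.2, "ty": 4.1, "tz": 1.5, "turn": 0, "jaw": -1},
  ],
)

```text
time_s: 15.77
position: [0.5193, 0.1271, 0.2356]
tool_rot: [[-0.267, 0.963, 0.045], [0.963, 0.268, -0.027], [-0.038, 0.036, -0.999]]
ft_force: [0.7, -0.4, -3.4]
grip_width: 0.0472
```

>>> apply_moves(
  motion=[
    {"tx": 0.05, "ty": -0.05, "tz": 1.5, "turn": 0, "jaw": -1},
    {"tx": 0.1, "ty": -0.1, "tz": 3.0, "turn": 0, "jaw": -1},
    {"tx": 0.15, "ty": -0.15, "tz": 4.5, "turn": 0, "jaw": -1},
    {"tx": 0.2, "ty": -0.2, "tz": 5.5, "turn": 0, "jaw": -1},
    {"tx": 0.25, "ty": -0.2, "tz": 6.5, "turn": 0, "jaw": -1},
  ],
)

```text
time_s: 16.18
position: [0.519, 0.1273, 0.169]
tool_rot: [[-0.267, 0.963, 0.043], [0.963, 0.268, -0.027], [-0.038, 0.034, -0.999]]
ft_force: [-0.7, 0.4, -4.0]
grip_width: 0.0471
```

Run:
```python
from plan import *
s,c=state();y=c[3]
D=get_image('side')
cv2.imwrite('pics/p11.png',cv2.resize(D[0][90:240,120:270],(600,600),interpolation=cv2.INTER_CUBIC)[...,::-1])
rows([[*tri,.150,y],[*tri,.142,y],[*tri,.138,y]],[2,3,3])
```

```text
call [{'tx': 0.04, 'ty': -0.09, 'tz': 0.86, 'turn': -0.0}, {'tx': 0.08, 'ty': -0.19, 'tz': 1.72, 'turn': -0.0}, {'tx': 0.09, 'ty': -0.2, 'tz': 1.99, 'turn': -0.0}, {'tx': 0.1, 'ty': -0.21, 'tz': 2.26, 'turn': -0.0}, {'tx': 0.11, 'ty': -0.22, 'tz': 2.52, 'turn': -0.0}]
call [{'tx': 0.0, 'ty': -0.0, 'tz': 0.13, 'turn': 0.0}, {'tx': 0.01, 'ty': -0.01, 'tz': 0.27, 'turn': 0.0}, {'tx': 0.01, 'ty': -0.01, 'tz': 0.4, 'turn': 0.0}]
now [ 0.5183  0.1272  0.1673 15.5655] F [-0.44  0.74 -4.76] 16.2333 0.0469
```

View pics/p11.png

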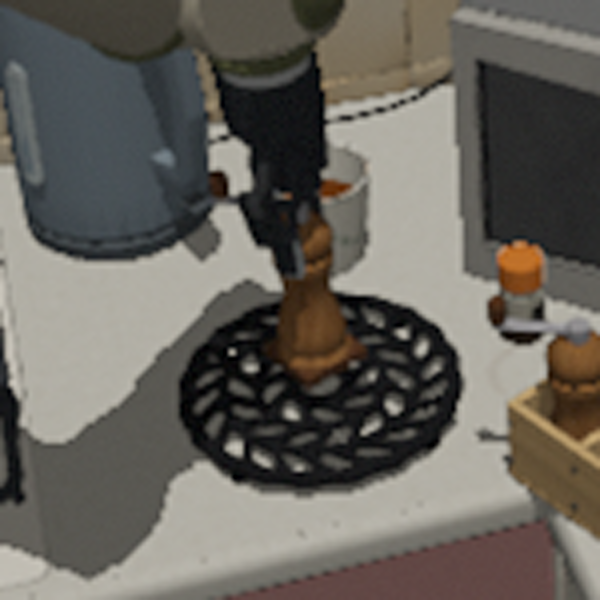

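The mill's foot at (318,360) is just above the trivet centre (320,390), near vertical. Lowering gently until it touches.

>>> apply_moves(
  motion=[
    {"tx": 0.05, "ty": -0.1, "tz": 0.9, "turn": 0, "jaw": -1},
    {"tx": 0.1, "ty": -0.15, "tz": 1.7, "turn": 0, "jaw": -1},
    {"tx": 0.1, "ty": -0.15, "tz": 2.0, "turn": 0, "jaw": -1},
    {"tx": 0.1, "ty": -0.15, "tz": 2.3, "turn": 0, "jaw": -1},
    {"tx": 0.1, "ty": -0.15, "tz": 2.5, "turn": 0, "jaw": -1},
  ],
)

```text
time_s: 16.65
position: [0.5178, 0.1271, 0.1422]
tool_rot: [[-0.267, 0.963, 0.041], [0.963, 0.268, -0.027], [-0.037, 0.032, -0.999]]
ft_force: [-0.3, -1.0, -2.7]
grip_width: 0.047
```

>>> apply_moves(
  motion=[
    {"tx": 0, "ty": 0, "tz": 0.15, "turn": 0, "jaw": -1},
    {"tx": 0, "ty": 0, "tz": 0.25, "turn": 0, "jaw": -1},
  ],
)

```text
time_s: 16.82
position: [0.5181, 0.1271, 0.1402]
tool_rot: [[-0.267, 0.963, 0.042], [0.963, 0.268, -0.027], [-0.037, 0.033, -0.999]]
ft_force: [-3.7, 0.2, 9.8]
grip_width: 0.047
```

Touched down at the expected height. Easing 1 mm and releasing.

>>> apply_moves(
  motion=[
    {"tx": 0, "ty": 0, "tz": -0.05, "turn": 0, "jaw": -1},
    {"tx": 0, "ty": 0, "tz": -0.05, "turn": 0, "jaw": 0.4},
    {"tx": 0, "ty": 0, "tz": -0.05, "turn": 0, "jaw": 1},
    {"tx": 0, "ty": 0, "tz": -0.05, "turn": 0, "jaw": 1},
    {"tx": 0, "ty": 0, "tz": -0.05, "turn": 0, "jaw": 1},
  ],
)

```text
time_s: 17.23
position: [0.5182, 0.1271, 0.1409]
tool_rot: [[-0.267, 0.963, 0.042], [0.963, 0.268, -0.027], [-0.037, 0.033, -0.999]]
ft_force: [0.1, -0.4, 0.1]
grip_width: 0.0851
```

>>> apply_moves(
  motion=[
    {"tx": 0, "ty": 0, "tz": -0.5, "turn": 0, "jaw": 1},
    {"tx": -0.1, "ty": 0.1, "tz": -2.5, "turn": 0, "jaw": 1},
    {"tx": -0.2, "ty": 0.15, "tz": -5, "turn": 0, "jaw": 1},
    {"tx": -0.3, "ty": 0.2, "tz": -8, "turn": 0, "jaw": 1},
    {"tx": -0.4, "ty": 0.3, "tz": -11, "turn": 0, "jaw": 1},
  ],
)

```text
time_s: 17.65
position: [0.5171, 0.127, 0.2526]
tool_rot: [[-0.267, 0.963, 0.042], [0.963, 0.268, -0.027], [-0.037, 0.033, -0.999]]
ft_force: [0.3, 0.4, 0.6]
grip_width: 0.085
```

>>> apply_moves(
  motion=[
    {"tx": 0, "ty": -3, "tz": -1, "turn": 0, "jaw": 1},
    {"tx": 0, "ty": -7, "tz": -1, "turn": 0, "jaw": 1},
    {"tx": 0, "ty": -11, "tz": -1, "turn": 0, "jaw": 1},
    {"tx": 0, "ty": -14, "tz": -1, "turn": 0, "jaw": 1},
    {"tx": 0, "ty": -14, "tz": -1, "turn": 0, "jaw": 1},
  ],
)

```text
time_s: 18.07
position: [0.3773, 0.0894, 0.2583]
tool_rot: [[-0.267, 0.963, 0.041], [0.963, 0.268, -0.027], [-0.037, 0.032, -0.999]]
ft_force: [0.6, -0.1, 0.1]
grip_width: 0.0851
```

Run:
```python
from look import *
from bar import bars
look('p12',tb=(120,260,140,340),sb=(80,270,140,370))
bars('side1.npz',(0,2))
D=np.load('side1.npz');C=cloud('side',D['d']);i=D['i'].astype(int)
m=(np.hypot(C[...,0]-.517,C[...,1]-.127)<.08)&(i[...,0]-i[...,2]>25)
for lo,hi in((.03,.07),(.07,.1),(.135,.15)):
    P=C[m&(C[...,2]>lo)&(C[...,2]<hi)];print(P.mean(0).round(3),len(P))
for n in('top','side'):
    a=np.load(n+'.npz')['i'].astype(int);b=np.load(n+'1.npz')['i'].astype(int)
    for nm,X in dict(mug=(.63,.24,.05),org=(.668,.019,.06),grn=(.669,-.114,.06)).items():
        pass
```

```text
0 57 line -45.3 far -40.7 0.052
2 79 line -51.0 far -47.1 0.053
[0.501 0.112 0.049] 183
[0.504 0.115 0.083] 99
[0.505 0.115 0.144] 86
```

View pics/p12.png

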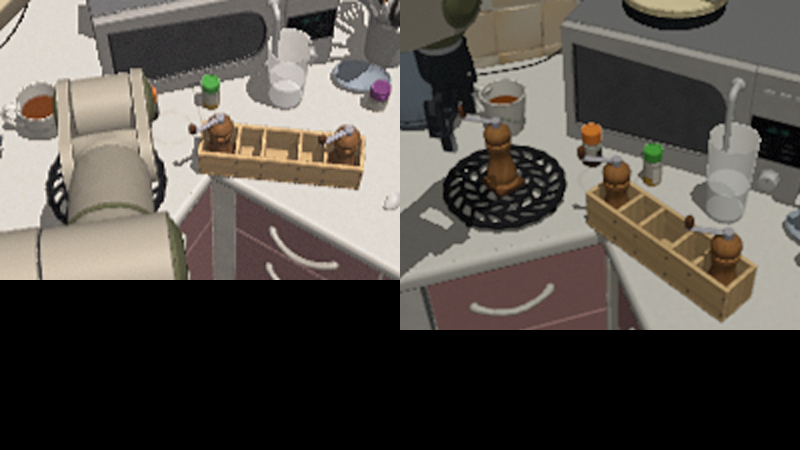

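The picture shows the mill upright at (502,165) near the trivet centre. Two mills stand in the caddy, at (617,180) and (727,250), bystanders are where they were, and the robot is clear. Handing in.

```bash
python3 -c "
from rig import close_job
print(close_job())"
```

```text
the job is handed in; nothing more can be done
None
```

The dragging mill was the one in the middle socket. It now stands upright near the middle of the trivet, and the two good mills are still in the caddy. I handed the job in at about 18 s.

- **Feel:** the middle mill pushed back with about 4–5 N at the knob. The other two stayed within about 1.5 N, near the sensor noise.
- **Crank turns:** the cranks were left turned by about 60°, 57° and 59° (left, middle, right as the robot sees them). The middle one took two pushes. The mill leaned in its socket under the first, so the head turned only about 37°.
- **Placing:** the mill touched down at the expected height with a push of about 13 N, and I eased off before letting go. The last camera check showed it upright and the good mills' cranks about where I left them, with nothing visibly out of place. The robot was touching nothing.
- **Checks that fell short:**
  - The side camera's fit of the trivet centre was spoiled by other dark pixels, so I used the top camera's value.
  - The tool had tilted by about 2.5° by the end, which did no visible harm.
  - The mug, jars and beaker were checked only by eye, and the teaspoon was mostly out of the last picture.

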